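Pin the retaining bar of a battery cradle

TASK

Lock the battery into its charging cradle: swing the retaining bar shut so that the hole in its end knuckle comes over the hole in the cradle's lug, and put the hinge pin (the one with the tall round knob) from the rack down through both, fully home with its collar on the bar. The lug is bolted in slots, so find its hole by feel and never force the pin; leave the battery and the other things on the bench where they are.

Things in the scene. Friction and masses are not known exactly. Their poses are not given: they have to be found in the camera images.
- pin: the steel hinge pin, upright in one of the three holes of the rack (any of them). Origin at the centre of its lower tip, z up along it. Shank 12 mm diameter, 50 mm long, the lowest 2 mm tapered to 9 mm diameter; then a collar 26 mm diameter, 5 mm thick (50 to 55 mm above the tip); then a round knob 18 mm diameter, 40 mm tall (55 to 95 mm above the tip), to hold it by. About 90 g, loose.
- rack: aluminium block, 170 x 50 x 55 mm tall, fixed to the bench; origin at the centre of its underside. Three upright 15 mm holes in a row along its x axis, at x = -55, 0 and +55 mm; each holds one pin whose collar or head rests on the top.
- cradle: grey steel cradle holding the battery, fixed; origin on the bench under the middle of the closed bar, x pointing from bar to battery, y along the closed bar from lug to pivot. The tray covers x = 18 to 128 mm, y = -95 to 95 mm, walls 30 mm high; its cheek beside the lug (y = -95 to -89, x = -60 to 128 mm) is 42 mm high. Under the lug is free space down to the bench.
- bar (a joint): angle of the retaining bar in rad: 0 when it lies along the cradle's y axis, positive when open (its end knuckle swings to the cradle's -x, away from the battery); it can go from -0.12 to 0.9. It swings level about an upright axis, starts open, stays where it is left, and takes about 1 N at its end to move. It has no stop or catch at the closed position.
- eye (a point): centre of the hole in the bar's end knuckle, at its top face, 67 mm above the bench. The hole is upright, 13.5 mm diameter, through the 34 x 34 x 18 mm knuckle (its underside 49 mm above the bench). It moves with the bar, on a circle of 230 mm radius about pivot.
- pivot (a point): the bar's pivot axis, at the height of the bar's top face; fixed on the cradle at x = 0, y = 105 mm of the cradle.
- battery: motorcycle battery, 89 x 152 x 104 mm tall, 3 kg, standing in the cradle, light case with a dark top; origin at the centre of its underside.
- bolt: another pin in the rack, not wanted: squat hexagonal head 30 mm wide, 12 mm high, no knob; origin at the centre of its lower tip, 50 mm below the head.
- rod: another pin in the rack, not wanted: collar 26 mm with a thin 8 mm stem, 20 mm tall, on it; origin at the centre of its lower tip, 50 mm below the collar.
- meter: black hand-held multimeter lying on the bench, 150 x 78 x 40 mm; origin at the centre of its underside.
- battery2: a second battery of the same size, all dark, on the bench; origin at the centre of its underside.
- screwdriver: screwdriver lying on the bench.
- wrench: wrench lying on the bench.
- jar: jar with a white lid, 60 mm diameter, 75 mm tall, on the bench; origin at the centre of its underside.
- lug_mark (a point): mark at the front end of the lug's slots, at the lug's top face (45 mm above the bench, 4 mm below the bar's knuckle); cradle x = -19, y = -125 mm. The lug is a level plate, 90 mm (cradle x) by 34 mm (y), 15 mm thick, with a 13.5 mm through hole at its centre, clamped in the slots, so the hole lies 4 to 34 mm from the mark towards the cradle's +x (not reported), not off it in y. It does not give.
There are look-alikes about, which are no part of the job. What is shaped like the pin but blue or pink is not meant.

How it is judged:
By the outcome, as a careful person would: the job done as asked, in the order asked, and still so for the second after the job is handed in, with the robot touching nothing.
It also fails if it takes over 61 s, if anything falls off the work surface, if the arm or the gripper's body presses on something with over 40 N, if the wrist force passes 120 N, or if a joint passes its speed limit or range.

ROBOT

A 7-joint arm with a two-finger parallel gripper is mounted at the origin on the work surface. World frame = base frame: x ahead of the robot, y to its left, z up, the work surface at z = 0. Lengths are in m, angles in rad, forces in N, time in s.
With the tool pointing down it reaches from about 0.4 to 0.9 m from the base axis. Payload 5.6 kg.
Tool frame: the origin (TCP) lies midway between the tips of the shut fingers; the grasp point (between the pads) lies 19 mm behind it; y points along the fingers, z is the direction in which the jaws open and shut, and the axes are right-handed (so a half turn about y gives the same grasp; the last joint's range is limited). The gripper opens to 92 mm and grips with 3 to 60 N. Pads are 20 mm wide; open, the fingers measure 128 mm over their backs; the gripper's body (75 mm by 189 mm) begins 69 mm behind the grasp point.
Start: joints at [1.111, 0.468, -0.012, 1.603, 0.006, 1.071, -0.056], TCP at [0.263, -0.594, 0.215] pointing down, gripper open.
Joint ranges: [-2.53, 2.53], [-0.31, 2.02], [-1.57, 1.55], [0.28, 2.44], [-1.29, 4.43], [0.15, 1.84], [-2.92, 2.92]. Speed limits (rad/s): [2.57, 2.57, 3.14, 3.14, 3.14, 3.14, 3.14].

INTERFACE

Orientations are given as a 3x3 rotation matrix whose columns are the frame's x, y, z axes.
In Python, from station import env, effector, solver, viewer, workorder, search_frame, tip_of gives the robot as it stands. Calls block until the motion is done:
- env.reach(position, orientation): joint-space move of the TCP to a pose.
- env.movel(position, frame=None, rate=0.15): straight line of the TCP; frame=None keeps the orientation; rate is the mean speed in m/s.
- env.goto_joints(angles): joint-space move.
- effector.release() and effector.grasp(squeeze=None): open the fingers fully, or close them until they stop; squeeze is the grip in N (None keeps the last).
- env.pause(seconds).
- solver.inverse_kinematics(position, orientation): joint angles nearest the present ones, or None.
- env.sense(): the state.
- viewer.read_camera(name): name is "side" or "top"; returns (picture, depth): 400x640x3 uint8, red, green, blue; 400x640 float32, m along the optical axis (not along the pixel's ray), 0 where there is no reading.
- viewer.camera_info(name): a dict with "intrinsics" (3x3 intrinsics, pixels), "dist_coeffs" ([k1, k2, p1, p2, k3] as OpenCV has them; the pictures are not rectified), "eye" and "rotation" of the camera in the world. Camera axes: x right, y up, looking along -z (the intrinsics and any distortion apply to the point x, -y, -z); pixel columns grow to the right and rows downward; lengths in m; the calibration is good to about 2 mm. A picture is of the moment at which its call begins. camera_info takes no time and is no camera call.
A pose or a line that the arm cannot do raises env.PlanningError and nothing moves.
- workorder.finish_job(): hands the job in, once; it reports no verdict.
Trained networks look in the newest picture that a camera, given by its name, has taken for a name from the list of things; names that differ only in an ending like _2 or _b are one class to them, and where a whole thing is asked for, a point or a joint stands for the part that bears it (a point fixed in the world has none). Each returns a list of dicts, best first, with "score" (0 to 1); they miss things now and then, are a little off and sometimes report something else, mostly with a low value. They report only what shows in the picture. A call takes as long as a camera call. They do not tell look-alikes from the thing itself.
- search_frame(camera, name): "at" ([x, y, z] in m, in world coordinates, good to about 4 mm: the middle of the surface that is visible of it).
- tip_of(camera, name): "at" ([x, y, z] in m, in world coordinates, good to about 4 mm: a listed point, or the origin of a listed thing).
The state is a dict: "t": time; "joint_positions": joint angles; "joint_velocities": joint speeds; "tau": joint torques, N m; "ee_pos": TCP position; "tcp_rot": TCP orientation; "wrist_force": force on the tool from outside, world axes, zero at the start; "moment": the same for the moment, N m; "gripper_width": finger opening in m.
Only numpy, scipy, OpenCV 4.12 (cv2) and the standard library are available. Lean on these libraries where they do the work, as an engineer would, in place of code of your own. Each camera call takes 0.05 s, during which the arm holds its last target.

## Working session

There is one attempt and no reset: what is moved stays moved. The work goes in short steps, each a Python script; the robot and the scene stay as the last script left them, time stands still between calls to the robot, and variables do not carry over. Pictures are saved under pics/ and viewed, and the job is handed in when it is done.

```bash
ls; mkdir -p pics; python3 - <<'E'
from station import env, viewer
import cv2, numpy as np
for n in ("side","top"):
    p,d=viewer.read_camera(n); cv2.imwrite(f"pics/{n}0.png",p[:,:,::-1]); np.savez(f"pics/{n}0.npz",p=p,d=d)
    print(n,viewer.camera_info(n))
s=env.sense(); print(s)
E
```

```text
pics
side {'intrinsics': array([[374.06343615,   0.        , 320.48993454],
       [  0.        , 374.06343615, 203.74241541],
       [  0.        ,   0.        ,   1.        ]]), 'dist_coeffs': array([0.02030742, 0.        , 0.        , 0.        , 0.        ]), 'eye': array([ 0.5297513 , -0.71089551,  0.59217472]), 'rotation': array([[ 0.99984855,  0.00263038, -0.01720336],
       [-0.01560672,  0.57293644, -0.8194512 ],
       [ 0.00770096,  0.81959558,  0.57289072]])}
top {'intrinsics': array([[482.76848378,   0.        , 317.725334  ],
       [  0.        , 482.76848378, 194.14302861],
       [  0.        ,   0.        ,   1.        ]]), 'dist_coeffs': array([-0.07859138,  0.        ,  0.        ,  0.        ,  0.        ]), 'eye': array([0.38391716, 0.02425797, 1.45557448]), 'rotation': array([[-0.00881773,  0.99286205, -0.11894196],
       [-0.99995744, -0.0090781 , -0.00164739],
       [-0.0027154 ,  0.11892237,  0.99289984]])}
{'t': 0.1, 'joint_positions': array([ 1.11098069,  0.4682664 , -0.01165085,  1.60350664,  0.0059745 ,
        1.07136954, -0.0562935 ]), 'joint_velocities': array([-8.72462666e-04, -2.25576706e-03,  3.21442115e-04, -2.46095769e-03,
        5.31474278e-04, -8.06313030e-04,  6.91013640e-05]), 'tau': array([ 1.04267110e-03, -5.21645451e+01, -1.24558460e-02, -2.44366533e+01,
       -5.68161579e-02,  1.40990509e-02,  6.91501214e-05]), 'ee_pos': array([ 0.26292241, -0.59390026,  0.21376064]), 'tcp_rot': array([[-9.14393852e-01, -6.74277309e-04,  4.04825184e-01],
       [-4.04825740e-01,  1.35682906e-03, -9.14392847e-01],
       [ 6.72757757e-05, -9.99998852e-01, -1.51364096e-03]]), 'wrist_force': array([ 0.65960983, -0.04303031, -0.38418553]), 'moment': array([-0.0138563 ,  0.05643903,  0.03549257]), 'gripper_width': 0.09189987623142387}
```

View pics/side0.png

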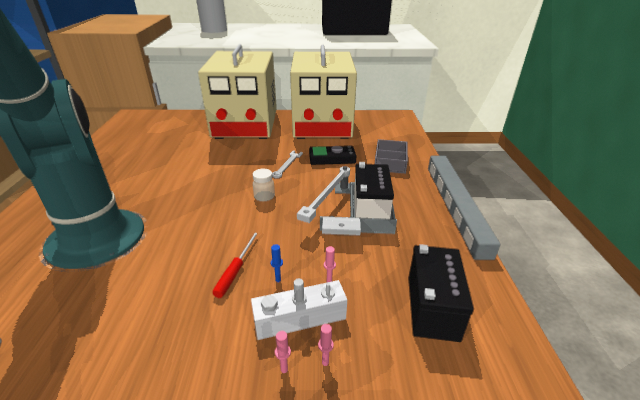

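View pics/top0.png

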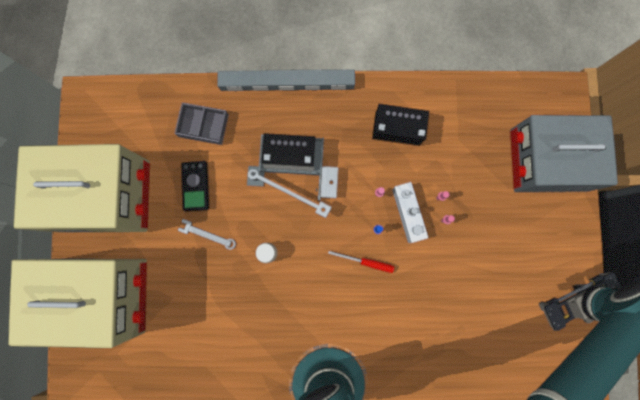

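The side view shows the rack at (300,310). It holds a squat hex head at (270,303), a steel tall knob at (299,290) and a thin stem at (328,292). The blue pin (277,262) and pink pins (330,262), (283,350), (326,343) are look-alikes standing outside the rack. The steel tall knob fits the description, so I'll confirm it in a crop. The bar is open, with its knuckle at (307,213), and the lug plate is at (342,225).

```bash
cat > h.py <<'E'
import numpy as np, cv2
from station import env, effector, solver, viewer, workorder, search_frame, tip_of
def ray(n,u,v):
    c=viewer.camera_info(n)
    q=cv2.undistortPoints(np.array([[[u,v]]],float),c["intrinsics"],c["dist_coeffs"])[0,0]
    d=c["rotation"]@np.array([q[0],-q[1],-1]); return c["eye"],d
def atz(n,u,v,z):
    e,d=ray(n,u,v); return e+d*(z-e[2])/d[2]
def dep(n,u,v,D):
    e,d=ray(n,u,v); return e+d*D
def proj(n,P):
    c=viewer.camera_info(n); p=c["rotation"].T@(np.asarray(P,float)-c["eye"]); p=np.array([p[0],-p[1],-p[2]])
    return cv2.projectPoints(p.reshape(1,1,3),np.zeros(3),np.zeros(3),c["intrinsics"],c["dist_coeffs"])[0].ravel()
def cloud(n,d):
    c=viewer.camera_info(n); h,w=d.shape
    uv=np.stack(np.meshgrid(np.arange(w),np.arange(h)),-1).reshape(-1,1,2).astype(float)
    q=cv2.undistortPoints(uv,c["intrinsics"],c["dist_coeffs"])[:,0]
    P=np.c_[q[:,0],-q[:,1],-np.ones(len(q))]*d.reshape(-1,1)
    return (P@c["rotation"].T+c["eye"]).reshape(h,w,3)
E
python3 - <<'E'
from h import *
s=np.load("pics/side0.npz");t=np.load("pics/top0.npz")
a=s['p'][155:350,235:415];a=cv2.resize(a,None,fx=3,fy=3,interpolation=cv2.INTER_CUBIC);cv2.imwrite("pics/cs.png",a[:,:,::-1])
a=t['p'][130:250,240:470];a=cv2.resize(a,None,fx=3.4,fy=3.4,interpolation=cv2.INTER_CUBIC);cv2.imwrite("pics/ct.png",a[:,:,::-1])
for cam in ("side","top"):
    for n in ("pin","eye","pivot","lug_mark","rack","cradle","bolt","rod","battery"):
        try:
            for r in tip_of(cam,n)[:4]: print(cam,n,np.round(r["at"],4),round(r["score"],2),proj(cam,r["at"]).round())
        except Exception as e: print(cam,n,e)
E
```

```text
side pin [ 0.4486 -0.1527 -0.0011] 0.84 [276. 282.]
side pin [ 5.614e-01 -1.562e-01  3.000e-04] 0.76 [329. 283.]
side pin [ 0.5445 -0.3387  0.0016] 0.59 [323. 362.]
side pin [ 0.4788 -0.3505  0.0016] 0.59 [284. 369.]
side eye [0.5099 0.0111 0.0686] 0.85 [306. 210.]
side pivot [0.6156 0.2181 0.0646] 0.69 [344. 169.]
side pivot [ 0.4456 -0.2621  0.0087] 0.26 [269. 322.]
side lug_mark [ 0.5786 -0.0162  0.0464] 0.87 [335. 225.]
side rack [ 0.4999 -0.2458 -0.0024] 0.68 [299. 319.]
side rack [ 0.4507 -0.2608  0.0079] 0.46 [272. 322.]
side cradle [0.6097 0.111  0.0024] 0.67 [344. 208.]
side bolt [ 0.4444 -0.2616  0.0083] 0.55 [269. 322.]
side battery [0.6791 0.1108 0.0065] 0.87 [369. 207.]
side battery [ 0.7619 -0.2229  0.0018] 0.87 [432. 307.]
side battery [ 0.3854  0.1788 -0.0017] 0.23 [263. 196.]
top pin [ 0.4462 -0.1458  0.0013] 0.61 [375. 231.]
top pin [ 0.4746 -0.3542  0.001 ] 0.6 [444. 220.]
top pin [ 0.4946 -0.2429  0.0058] 0.48 [407. 214.]
top pin [ 0.5509 -0.3383 -0.0022] 0.45 [437. 196.]
top eye [0.5133 0.0107 0.065 ] 0.71 [323. 207.]
top pivot [0.6161 0.2148 0.0681] 0.86 [253. 172.]
top pivot [0.6807 0.1093 0.0057] 0.62 [290. 154.]
top lug_mark [ 0.5796 -0.0113  0.0425] 0.55 [330. 185.]
top rack [ 0.498  -0.2454  0.0011] 0.91 [408. 213.]
top cradle [ 0.6105  0.1052 -0.0046] 0.73 [292. 178.]
top bolt [ 0.4445 -0.2599  0.0024] 0.54 [413. 231.]
top rod [ 0.5541 -0.2304  0.0042] 0.64 [402. 195.]
top rod [0.3826 0.181  0.0022] 0.52 [267. 253.]
top battery [ 0.7613 -0.218   0.0023] 0.74 [396. 128.]
top battery [0.6773 0.1113 0.0065] 0.57 [290. 155.]
```

View pics/cs.png

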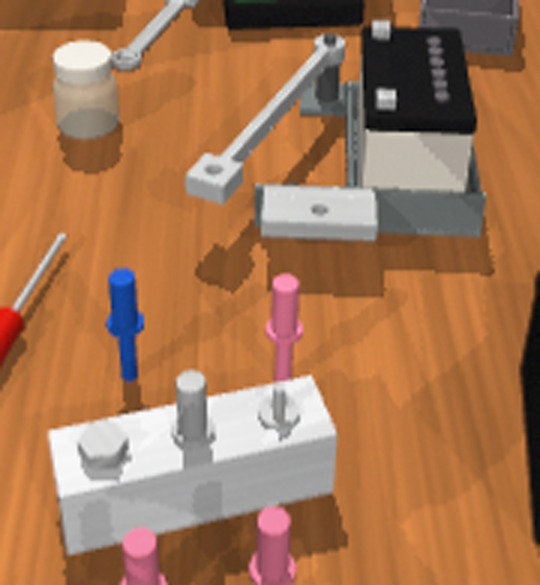

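View pics/ct.png

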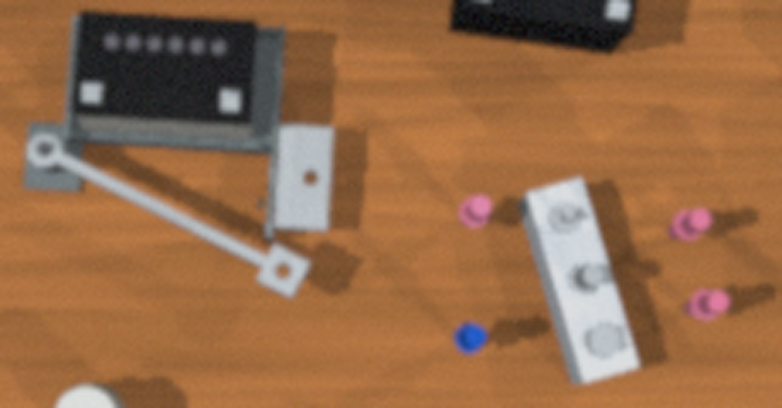

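The enlarged crop confirms that the steel tall knob is in the middle rack hole (crop 190,405; side pixel 298,290). Next I'll measure the holes, the knob and the bar geometry precisely.

```bash
cat >> h.py <<'E'
def tri(obs):
    A=np.zeros((3,3));b=np.zeros(3);R=[]
    for n,u,v in obs:
        e,d=ray(n,u,v);d=d/np.linalg.norm(d);M=np.eye(3)-np.outer(d,d);A+=M;b+=M@e;R.append((e,M))
    X=np.linalg.solve(A,b); return X,[np.linalg.norm(M@(X-e)) for e,M in R]
def hole(p,u,v,r=5):
    g=p.astype(float).mean(2); u,v=int(u),int(v); w=g[v-r:v+r+1,u-r:u+r+1]
    bg=np.median(w); k=np.clip(bg-12-w,0,None)
    yy,xx=np.mgrid[v-r:v+r+1,u-r:u+r+1]; return (k*xx).sum()/k.sum(),(k*yy).sum()/k.sum()
E
python3 - <<'E'
from h import *
s=np.load("pics/side0.npz");t=np.load("pics/top0.npz")
np.set_printoptions(precision=4,suppress=True)
for nm,a,b,r in (("lughole",(341,225),(331,182),4),("eye",(306,212),(323,209),3)):
    ha=hole(s['p'],*a,r);hb=hole(t['p'],*b,r)
    print(nm,ha,hb,*tri([("side",*ha),("top",*hb)]))
    z=.045 if nm[0]=='l' else .067
    print(atz("side",*ha,z),atz("top",*hb,z))
for cam,q in (("side",s),("top",t)):
    C=cloud(cam,q['d'])
    X=C.reshape(-1,3); col=q['p'].reshape(-1,3).astype(int)
    m=(np.linalg.norm(X[:,:2]-[.498,-.245],axis=1)<.02)&(X[:,2]>.066)
    print(cam,"knob n",m.sum(),X[m].mean(0),X[m].min(0),X[m].max(0))
    m2=m&(X[:,2]>.095);print(" top",m2.sum(),X[m2].mean(0))
    m=(abs(X[:,0]-.5)<.12)&(abs(X[:,1]+.245)<.08)&(abs(X[:,2]-.055)<.005)
    P=X[m];print(" rack top",len(P),P[:,2].mean(),cv2.minAreaRect(P[:,:2].astype(np.float32)*1000))
    m=(abs(X[:,0]-.585)<.08)&(abs(X[:,1]+.01)<.05)&(abs(X[:,2]-.045)<.004)
    P=X[m];print(" lug",len(P),P[:,2].mean(),cv2.minAreaRect(P[:,:2].astype(np.float32)*1000))
    m=(abs(X[:,0]-.51)<.04)&(abs(X[:,1]-.01)<.04)&(abs(X[:,2]-.067)<.004)
    P=X[m];print(" knuckle",len(P),P.mean(0))
E
```

```text
lughole (np.float64(340.8699614440939), np.float64(225.3010865755345)) (np.float64(330.8615136876006), np.float64(181.79911433172302)) [ 0.5916 -0.0126  0.041 ] [np.float64(0.001758167126813246), np.float64(0.0017581671268130771)]
[ 0.5929 -0.0173  0.045 ] [ 0.5892 -0.0125  0.045 ]
eye (np.float64(305.5872936468234), np.float64(211.27063531765882)) (np.float64(322.7474262182567), np.float64(209.14413177762526)) [0.5081 0.0126 0.0643] [np.float64(0.0013543675848803841), np.float64(0.0013543675848805815)]
[0.5096 0.0092 0.067 ] [0.5065 0.0125 0.067 ]
side knob n 183 [ 0.5016 -0.2506  0.088 ] [ 0.4929 -0.256   0.0661] [ 0.5098 -0.2385  0.1011]
 top 73 [ 0.5013 -0.2478  0.0991]
 rack top 1783 0.05493611598735818 ((496.55865478515625, -228.12356567382812), (170.55252075195312, 90.2501220703125), 15.547663688659668)
 lug 562 0.04456568009597712 ((586.1467895507812, 1.3691329956054688), (156.21511840820312, 73.9642105102539), 0.8609868288040161)
 knuckle 166 [0.5133 0.0145 0.0664]
top knob n 45 [ 0.4958 -0.243   0.0939] [ 0.4878 -0.2537  0.0669] [ 0.5046 -0.2359  0.1049]
 top 29 [ 0.4967 -0.2449  0.0992]
 rack top 774 0.05438112854273277 ((497.86505126953125, -244.47030639648438), (168.04763793945312, 51.86620330810547), 15.174839973449707)
 lug 405 0.044265843808436324 ((589.0792846679688, 2.614330291748047), (151.62905883789062, 71.02210235595703), 2.3872241973876953)
 knuckle 119 [0.5077 0.018  0.0662]
```

```bash
cat >> h.py <<'E'
def Rj(j):
    j=np.array([j[0],j[1],0.]);j/=np.linalg.norm(j);y=np.array([0,0,-1.]);return np.c_[np.cross(y,j),y,j]
np.set_printoptions(precision=4,suppress=True)
def st(m=""):
    s=env.sense();print(m,"t%.2f"%s["t"],s["ee_pos"],"F",s["wrist_force"].round(2),"M",s["moment"].round(3),"w%.4f"%s["gripper_width"]);return s
E
python3 - <<'E'
from h import *
piv=np.array([.616,.2165])
for nm,e in (("eye",[.508,.0115]),("lug",[.591,-.014])):
    v=np.array(e)-piv;a=np.arctan2(-v[0],-v[1]);j=[np.cos(a),-np.sin(a)];print(nm,a,np.linalg.norm(v))
    for sg in(1,-1):
        for z in (.053,.17): print(sg,z,solver.inverse_kinematics([*e,z],Rj(np.array(j)*sg)))
for sg in (1,-1):
    print("pin",sg,solver.inverse_kinematics([.499,-.246,.064],Rj(sg*np.array([-.266,.964]))))
E
```

```text
eye 0.4848799390656179 0.2317088690577035
1 0.053 [ 0.2659  0.519  -0.4342  2.0369  0.349   0.6564 -0.8825]
1 0.17 [ 0.3726  0.3466 -0.5497  1.9595  0.2292  0.8964 -0.7797]
-1 0.053 [ 0.8421  1.026  -1.3332  2.0057  1.1368  1.1582  1.6519]
-1 0.17 [ 0.8749  0.7038 -1.315   1.9343  0.7633  1.1328  1.9058]
lug 0.1080375558162032 0.23185178455211425
1 0.053 [ 0.3652  0.6518 -0.53    1.8314  0.4509  0.7805 -0.5101]
1 0.17 [ 0.4103  0.4953 -0.5836  1.7622  0.3207  0.9803 -0.4069]
-1 0.053 [ 0.8071  1.1261 -1.3368  1.8052  1.1722  1.2624  2.1513]
-1 0.17 [ 0.8187  0.8736 -1.326   1.7388  0.8904  1.276   2.3078]
pin 1 [ 0.9071  0.6258 -0.6615  1.9073  0.5312  0.79    1.7922]
pin -1 [ 0.4894  0.5195 -0.1155  1.935   0.0898  0.692  -0.9818]
```

```bash
python3 - <<'E'
from h import *
a=.485;j=np.array([np.cos(a),-np.sin(a)]);e=[.5085,.0115]
st()
env.reach([*e,.15],Rj(j));st("above")
env.movel([*e,.054],rate=.15);st("down")
effector.grasp(squeeze=5);st("gripped")
for n in ("side","top"):
    p,d=viewer.read_camera(n); cv2.imwrite(f"pics/{n}1.png",p[:,:,::-1]); np.savez(f"pics/{n}1.npz",p=p,d=d)
E
python3 -c "
import cv2,numpy as np
a=cv2.imread('pics/side1.png')[140:320,230:430];b=cv2.imread('pics/top1.png')[120:260,220:420]
cv2.imwrite('pics/c1.png',np.vstack([cv2.resize(a,(400,360)),cv2.resize(b,(400,280))])[:600])"
```

```text
t1.00 [ 0.2631 -0.5944  0.2146] F [-0.24  0.37  0.11] M [ 0.052 -0.018 -0.026] w0.0919
above t3.34 [0.5088 0.0103 0.15  ] F [-0.83 -0.36 -0.18] M [-0.041 -0.02  -0.024] w0.0919
down t4.13 [0.5091 0.0116 0.0545] F [-0.29  0.28  1.07] M [-0.025 -0.066 -0.006] w0.0922
gripped t5.03 [0.5085 0.0115 0.054 ] F [ 0.41 -0.65  0.31] M [-0.063 -0.096 -0.042] w0.0339
```

View pics/c1.png

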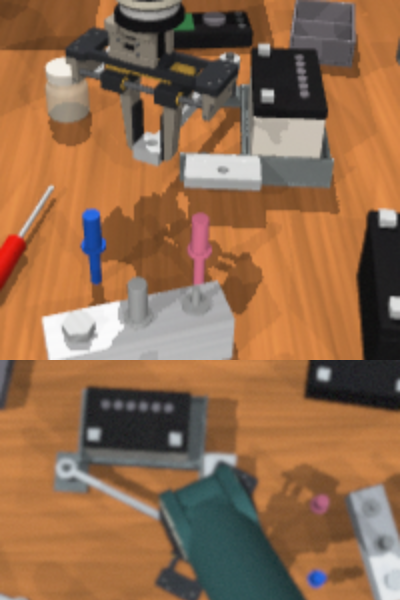

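The fingers hold the knuckle at a width of 33.9 mm (34 mm expected). Now I'll swing the bar along its arc to the lug hole, release it and look.

```bash
python3 - <<'E'
from h import *
piv=np.array([.616,.2165]); s=env.sense(); v=s["ee_pos"][:2]-piv; r=np.linalg.norm(v)
a1=np.arctan2(.616-.591,.2165+.0145)
for a in np.linspace(.485,a1,5)[1:]:
    c=piv+r*np.array([-np.sin(a),-np.cos(a)])
    env.movel([*c,.054],frame=Rj([np.cos(a),-np.sin(a)]),rate=.08);s=st("%.3f"%a)
effector.release();st("rel")
env.movel([*s["ee_pos"][:2],.12],rate=.2)
c=np.array([.499,-.247,.20])
env.reach(c,Rj(-np.array([-.266,.964])));st("over pin")
for n in ("side","top"):
    p,d=viewer.read_camera(n); cv2.imwrite(f"pics/{n}2.png",p[:,:,::-1]); np.savez(f"pics/{n}2.npz",p=p,d=d)
E
python3 -c "
import cv2,numpy as np
a=cv2.imread('pics/side2.png')[150:330,230:430];b=cv2.imread('pics/top2.png')[140:220,240:360]
cv2.imwrite('pics/c2.png',np.hstack([cv2.resize(a,(400,360)),cv2.resize(b,(400,360))])[:600])"
```

```text
0.391 t5.55 [0.5278 0.0025 0.054 ] F [0.4  0.26 0.58] M [-0.166 -0.194  0.053] w0.0341
0.296 t5.97 [ 0.548  -0.0047  0.054 ] F [-1.13 -1.19  0.46] M [-0.089 -0.217 -0.008] w0.0340
0.202 t6.40 [ 0.5691 -0.0101  0.054 ] F [ 0.18 -0.18  0.64] M [-0.115 -0.207 -0.003] w0.0340
0.108 t6.83 [ 0.5906 -0.0134  0.054 ] F [-0.06 -0.49  0.09] M [-0.086 -0.197  0.093] w0.0344
rel t7.78 [ 0.5911 -0.0137  0.054 ] F [ 0.17  0.55 -0.23] M [-0.086 -0.004 -0.022] w0.0920
over pin t9.29 [ 0.4993 -0.2453  0.1991] F [0.67 0.74 0.05] M [ 0.043 -0.001  0.001] w0.0924
```

View pics/c2.png

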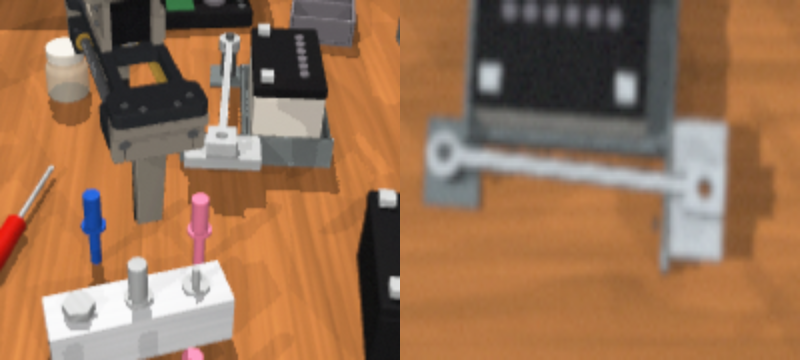

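View pics/top2.png

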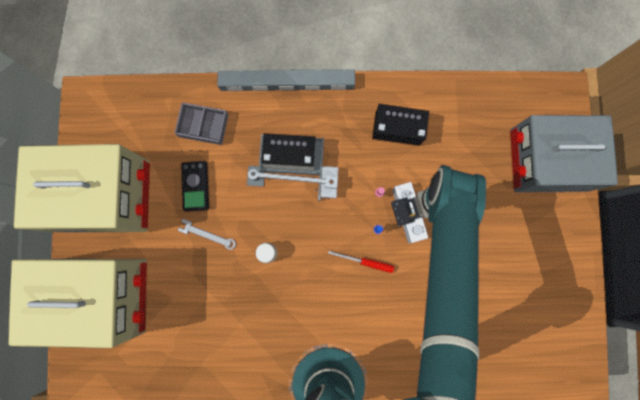

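The bar now lies over the lug. The top crop shows its hole at about (704,187), full-image pixel (331,181). I'll use the known robot position of the knuckle to calibrate out the camera bias.

```bash
python3 - <<'E'
from h import *
s0=np.load("pics/side0.npz");t0=np.load("pics/top0.npz");s=np.load("pics/side2.npz");t=np.load("pics/top2.npz")
e=proj("side",[.591,-.0137,.067]);f=proj("top",[.591,-.0137,.067]);print(e,f)
for r in (3,4):
  for du in (0,):
    ha=hole(s['p'],round(e[0]),round(e[1]),r);hb=hole(t['p'],331,182,r)
    print(r,ha,hb,atz("side",*ha,.067),atz("top",*hb,.067))
    hA=hole(s0['p'],341,225,r);hB=hole(t0['p'],331,182,r)
    print(" lug",hA,hB,atz("side",*hA,.045),atz("top",*hB,.045))
a=s['p'][200:240,315:370];b=s0['p'][200:240,315:370];c=t['p'][165:205,305:360];d=t0['p'][165:205,305:360]
im=np.vstack([np.hstack([a,b]),np.hstack([c,d])]);cv2.imwrite("pics/c3.png",cv2.resize(im,None,fx=7,fy=7,interpolation=cv2.INTER_NEAREST)[:,:,::-1])
E
```

```text
[340.3308 216.9461] [331.4506 180.1028]
3 (np.float64(340.260989010989), np.float64(217.26327838827842)) (np.float64(330.908168442415), np.float64(181.33485540334854)) [ 0.5908 -0.0149  0.067 ] [ 0.5874 -0.0121  0.067 ]
 lug (np.float64(340.890937829294), np.float64(224.54583772391987)) (np.float64(330.82346109175376), np.float64(181.75493612078975)) [ 0.5931 -0.0144  0.045 ] [ 0.5894 -0.0124  0.045 ]
4 (np.float64(340.4657955418909), np.float64(217.0349730976172)) (np.float64(330.9327339327339), np.float64(181.3120213120213)) [ 0.5913 -0.014   0.067 ] [ 0.5875 -0.0122  0.067 ]
 lug (np.float64(340.8699614440939), np.float64(225.3010865755345)) (np.float64(330.8615136876006), np.float64(181.79911433172302)) [ 0.5929 -0.0173  0.045 ] [ 0.5892 -0.0125  0.045 ]
```

View pics/c3.png

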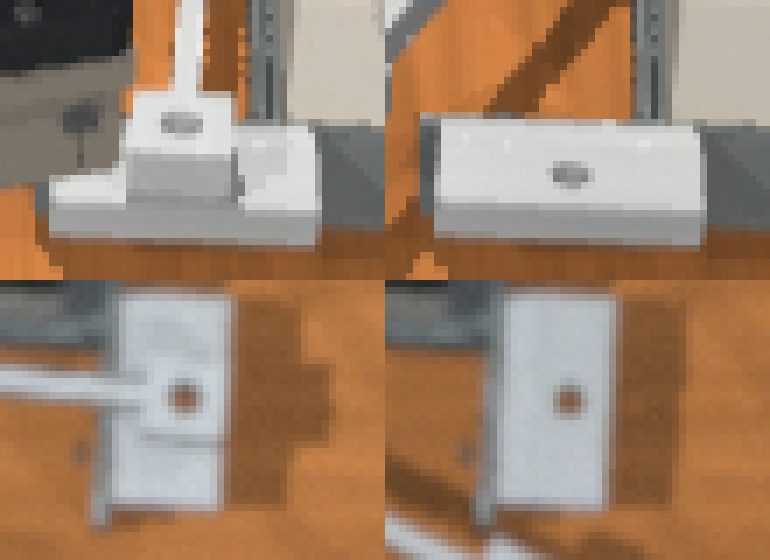

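In both cameras the lug hole is about 1.9 mm further in +x than the present eye. Next I'll pick up the pin with the jaws across the rack, lift it, and hover above the eye.

```bash
python3 - <<'E'
from h import *
R=Rj(-np.array([-.266,.964])); c=np.array([.5005,-.246])
env.movel([*c,.066],rate=.15);st("down")
effector.grasp(squeeze=30);st("grip")
env.movel([*c,.150],rate=.15);st("lift")
a=.1
env.reach([.591,-.0137,.15],Rj([np.cos(a),-np.sin(a)]));st("over eye")
for n in ("side","top"):
    p,d=viewer.read_camera(n); cv2.imwrite(f"pics/{n}4.png",p[:,:,::-1]); np.savez(f"pics/{n}4.npz",p=p,d=d)
a=p
p=np.load("pics/side4.npz")["p"]
cv2.imwrite("pics/c4.png",cv2.resize(p[120:250,290:410],None,fx=4.5,fy=4.5,interpolation=cv2.INTER_CUBIC)[:,:,::-1])
print(proj("side",[.591,-.0137,.15]),proj("side",[.591,-.0137,.091]))
E
```

```text
down t10.43 [ 0.5012 -0.2462  0.0668] F [ 0.41 -0.55  0.2 ] M [ 0.045 -0.036  0.045] w0.0919
grip t11.55 [ 0.5005 -0.246   0.066 ] F [ 0.58  0.87 -0.56] M [ 0.027 -0.017 -0.013] w0.0174
lift t12.26 [ 0.4998 -0.2459  0.1493] F [-0.55 -0.77 -1.46] M [ 0.047 -0.005 -0.008] w0.0174
over eye t13.24 [ 0.5905 -0.0156  0.1491] F [-0.33 -0.21 -0.14] M [-0.051 -0.065 -0.091] w0.0173
[341.7636 186.8854] [340.7283 208.5957]
```

View pics/c4.png

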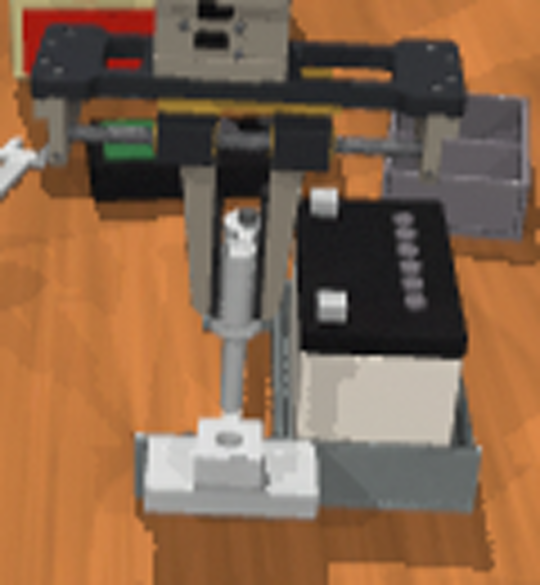

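The crop shows the pin upright in the jaws, with its tip at about (341,210), just above the knuckle hole at about (341,217). I'll check its offset across the pads from the shank's depth points.

```bash
python3 - <<'E'
from h import *
from scipy.optimize import least_squares
q=np.load("pics/side4.npz");C=cloud("side",q["d"]);X=C.reshape(-1,3)
def fit(m,r,X):
    P=X[m]
    f=lambda c:np.hypot(P[:,0]-c[0]-c[2]*(P[:,2]-.11),P[:,1]-c[1]-c[3]*(P[:,2]-.11))-r
    s=least_squares(f,[.591,-.012,0,0],loss="soft_l1",f_scale=.002); return len(P),s.x,np.std(f(s.x))
n=np.hypot(X[:,0]-.591,X[:,1]+.015)<.014
print(fit(n&(X[:,2]>.088)&(X[:,2]<.134),.006,X))
print(fit(n&(X[:,2]>.15)&(X[:,2]<.18),.009,X))
P=X[n&(X[:,2]>.085)&(X[:,2]<.136)]; 
for z in np.arange(.085,.136,.006):
    m=abs(P[:,2]-z)<.003; print(z,m.sum(),P[m].mean(0) if m.any() else "")
# knuckle top extents in side cam, before (side2)
X2=cloud("side",np.load("pics/side2.npz")["d"]).reshape(-1,3)
m=(abs(X2[:,0]-.591)<.03)&(abs(X2[:,1]+.012)<.04)&(abs(X2[:,2]-.067)<.003); m[:]=m&(X2[:,1]<.004)
K=X2[m];print("knuckle",len(K),K.min(0),K.max(0),cv2.minAreaRect((K[:,:2]*1000).astype(np.float32)))
E
```

```text
(85, array([ 0.5914, -0.0153,  0.0041, -0.0049]), np.float64(0.0009809521468066575))
(104, array([ 0.5897, -0.0144,  0.023 , -0.0192]), np.float64(0.0016310309426949522))
0.085 1 [ 0.5938 -0.0184  0.0876]
0.09100000000000001 8 [ 0.5915 -0.02    0.0913]
0.09700000000000002 10 [ 0.5901 -0.0201  0.0964]
0.10300000000000002 13 [ 0.5911 -0.0202  0.1029]
0.10900000000000003 9 [ 0.5897 -0.0206  0.1093]
0.11500000000000003 13 [ 0.5905 -0.0202  0.115 ]
0.12100000000000004 12 [ 0.5913 -0.0191  0.1209]
0.12700000000000006 14 [ 0.591  -0.0196  0.1271]
0.13300000000000006 7 [ 0.5906 -0.02    0.1323]
knuckle 129 [ 0.5733 -0.0333  0.0641] [0.6103 0.0033 0.0695] ((591.6686401367188, -13.501632690429688), (37.76755905151367, 33.2291374206543), 82.92733001708984)
```

```bash
cat >> h.py <<'E'
def down(xy,z0,z1,step=.002,lim=4,rate=.06):
    "step down until contact; returns z reached, contact?"
    z=z0
    while z>z1+1e-6:
        z=max(z-step,z1); env.movel([*xy,z],rate=rate); 
        f=np.mean([env.sense()["wrist_force"] for _ in range(1)],0)
        if f[2]>lim: return z,True
    return z,False
E
python3 - <<'E'
from h import *
xy=[.5910,-.0140]
env.movel([*xy,.134],rate=.1);st()
z,c=down(xy,.134,.116);s=st(f"{z} {c}")
E
```

```text
t13.65 [ 0.5903 -0.0149  0.1333] F [-0.06 -0.46 -1.07] M [-0.028 -0.031 -0.041] w0.0171
0.116 False t15.90 [ 0.5909 -0.014   0.1158] F [-1.11 -0.5  -2.32] M [-0.009  0.009 -0.047] w0.0177
```

The tip is at z≈.055 with no contact, so it is inside the eye. I'll carry the bar the remaining 1.9 mm, then feel for the lug hole.

```bash
python3 - <<'E'
from h import *
xy=[.5929,-.0142]
z,c=down([.591,-.014],.116,.110,step=.003);st(f"{z} {c}")
env.movel([*xy,.110],rate=.03);st("shift")
z,c=down(xy,.110,.098,step=.002,lim=4);st(f"{z} {c}")
E
```

```text
0.11 False t16.40 [ 0.5909 -0.0141  0.1097] F [ 0.19 -0.77 -1.2 ] M [-0.027 -0.131  0.016] w0.0171
shift t16.65 [ 0.5931 -0.0141  0.11  ] F [ 1.16  0.35 -1.07] M [ 0.04  -0.091 -0.047] w0.0172
0.098 False t18.15 [ 0.5928 -0.0143  0.0978] F [ 0.86  0.3  -0.98] M [-0.034 -0.031  0.   ] w0.0173
```

The tip is at z≈.037, below the lug's top face, with no force. It is in the lug hole, so I'll continue until the collar touches the bar.

```bash
python3 - <<'E'
from h import *
xy=[.5929,-.0142]
z,c=down(xy,.098,.082,step=.004,lim=4);s=st(f"{z} {c}")
if not c:
    z,c=down(xy,.082,.0755,step=.001,lim=4);s=st(f"{z} {c}")
for n in ("side",):
    p,d=viewer.read_camera(n); cv2.imwrite(f"pics/{n}5.png",p[:,:,::-1])
    cv2.imwrite("pics/c5.png",cv2.resize(p[150:260,290:410],None,fx=5,fy=5,interpolation=cv2.INTER_CUBIC)[:,:,::-1])
E
```

```text
0.082 False t19.15 [ 0.5929 -0.0143  0.0817] F [ 0.27  0.89 -1.54] M [ 0.033  0.014 -0.041] w0.0174
0.077 True t20.40 [ 0.5932 -0.0143  0.0779] F [-2.06 -0.94  5.5 ] M [-0.041  0.456 -0.008] w0.0174
```

View pics/c5.png

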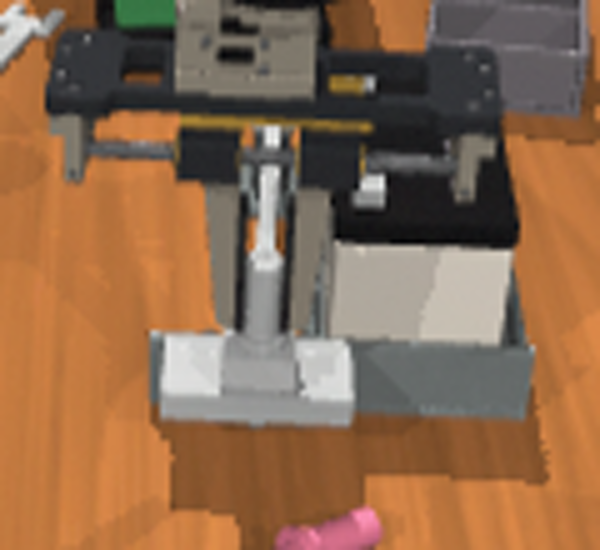

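Contact came at TCP z≈.078, where the collar should seat. But the pink decoy near the rack looks displaced, so I'll look at the whole picture before releasing.

View pics/side5.png

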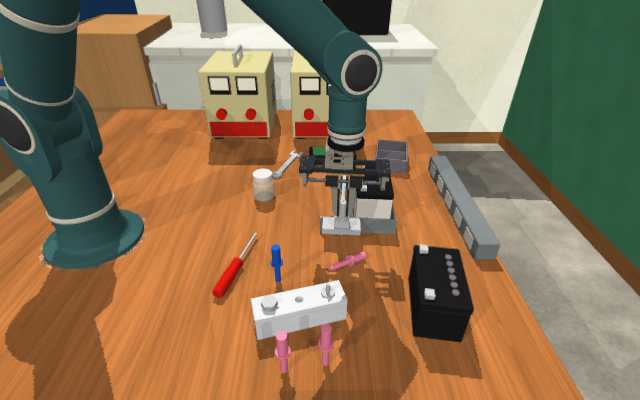

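View pics/side2.png

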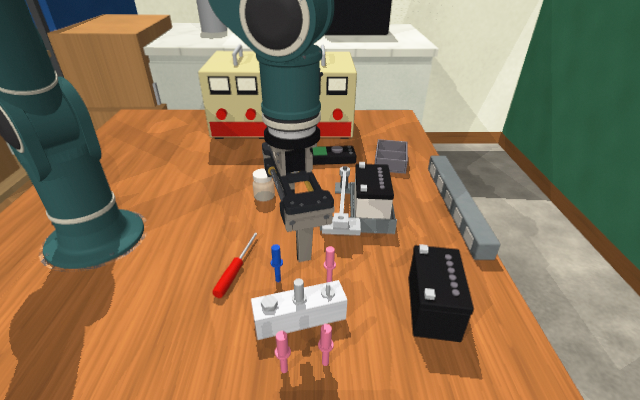

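View pics/side4.png

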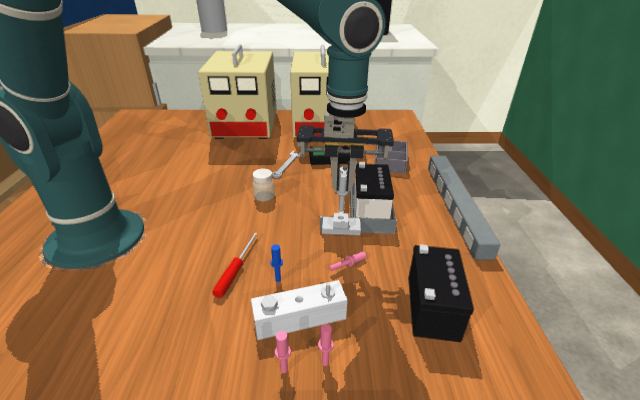

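Between pictures 2 and 4 the low carry from the rack knocked over the pink decoy that stood at about (330,262). It now lies at about (348,262). I'll first let go of the seated pin and verify it, then stand the decoy back where it was, since time allows (t=20 s).

```bash
python3 - <<'E'
from h import *
effector.release();st("rel")
env.movel([.5929,-.0142,.22],rate=.25)
env.reach([.45,.06,.30],Rj([1,-.1]));st("away")
for n in ("side","top"):
    p,d=viewer.read_camera(n); cv2.imwrite(f"pics/{n}6.png",p[:,:,::-1]); np.savez(f"pics/{n}6.npz",p=p,d=d)
    X=cloud(n,d); 
    m=(np.hypot(X[...,0]-.593,X[...,1]+.0142)<.02)&(X[...,2]>.075)
    print(n,"knob",m.sum(),X[m].mean(0),X[m].max(0))
    c=p.astype(int); pk=(c[...,0]>170)&(c[...,2]-c[...,1]>30)&(c[...,0]-c[...,1]>60)
    m=pk&(abs(X[...,0]-.58)<.09)&(abs(X[...,1]+.14)<.07)
    P=X[m];u,s,v=np.linalg.svd(P-P.mean(0),full_matrices=False);print("pink",len(P),P.mean(0),v[0],((P-P.mean(0))@v[0]).min(),((P-P.mean(0))@v[0]).max(),P[:,2].min(),P[:,2].max())
    for lo in np.arange(-.06,.06,.01):
        t=(P-P.mean(0))@v[0];k=(t>=lo)&(t<lo+.01)
        if k.sum():print("%.2f"%lo,k.sum(),P[k].mean(0),"zmax",P[k][:,2].max(),"wid",np.ptp((P[k]-P.mean(0))@np.cross(v[0],[0,0,1])))
a=cv2.imread("pics/side6.png")[155:285,280:420];b=cv2.imread("pics/top6.png")[150:240,310:450]
cv2.imwrite("pics/c6.png",np.hstack([cv2.resize(a,(400,371)),cv2.resize(b,(400,371))]))
E
```

```text
rel t21.61 [ 0.5929 -0.0142  0.077 ] F [-0.35  0.12  0.22] M [-0.011 -0.064 -0.007] w0.0919
away t23.08 [0.4505 0.0589 0.2992] F [-0.4  -0.39  0.05] M [-0.015 -0.081 -0.033] w0.0920
side knob 123 [ 0.5937 -0.0199  0.0976] [ 0.6029 -0.0088  0.1136]
pink 75 [ 0.6077 -0.1047  0.0198] [-0.8458 -0.5313  0.048 ] -0.04062230772627535 0.050257276714860945 0.01482002715108921 0.02571467885881551
-0.05 1 [ 0.6424 -0.0839  0.0148] zmax 0.01482002715108921 wid 0.0
-0.04 11 [ 0.6368 -0.0863  0.0179] zmax 0.019479558439739253 wid 0.006295475203139543
-0.03 11 [ 0.6283 -0.0922  0.019 ] zmax 0.020286194715094075 wid 0.007458651248978946
-0.02 10 [ 0.6201 -0.097   0.0198] zmax 0.02115327071108697 wid 0.006298197380010366
-0.01 5 [ 0.6113 -0.1041  0.0235] zmax 0.02571467885881551 wid 0.005589388514369649
0.00 10 [ 0.6025 -0.1067  0.0183] zmax 0.020877626509544056 wid 0.007679725529327164
0.01 8 [ 0.595  -0.1126  0.0194] zmax 0.021713785187070234 wid 0.003865343117049529
0.02 8 [ 0.5858 -0.1184  0.0206] zmax 0.023132952946986696 wid 0.004949588230932307
0.03 4 [ 0.5774 -0.1239  0.0215] zmax 0.022094378
[... 450 characters left out ...]
22 wid 0.007328438384034287
-0.03 10 [ 0.6255 -0.0855  0.0193] zmax 0.02354073568856463 wid 0.008509788080639073
-0.02 10 [ 0.617  -0.0905  0.0188] zmax 0.022689717525996356 wid 0.008452710275028773
-0.01 9 [ 0.6088 -0.0954  0.0198] zmax 0.02636267178934215 wid 0.007836141118002385
0.00 8 [ 0.6024 -0.1005  0.0208] zmax 0.0277445937189138 wid 0.010993354212077902
0.01 5 [ 0.5924 -0.1076  0.0171] zmax 0.02111293979015172 wid 0.004309465443692523
0.02 5 [ 0.585  -0.1128  0.0178] zmax 0.02065811618178115 wid 0.0054155453275857215
0.03 6 [ 0.5758 -0.1177  0.0228] zmax 0.026229012734105384 wid 0.004069377186425287
0.04 6 [ 0.5667 -0.1235  0.0226] zmax 0.026129654490046894 wid 0.0038853837163128424
```

View pics/c6.png

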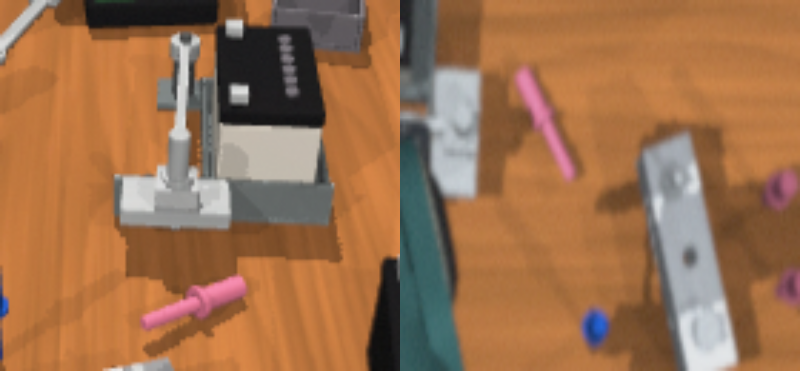

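The hinge pin is seated: its knob top is at z≈.112, as it must be. Now I'll stand the pink decoy up again. It lies with its knob at about (.639,-.084) and its tip at about (.566,-.129). I'll pinch the knob lightly from a position offset away from the lug and pin, then swing it up about its tip.

```bash
cat > g.py <<'E'
from h import *
j=np.array([-.37,.929]);j/=np.linalg.norm(j);a=np.array([j[1],-j[0]])
E
python3 - <<'E'
from g import *
c=np.array([.623,-.0915])-.029*j
R=None
for sg in(1,-1):
    q=[solver.inverse_kinematics([*c,z],Rj(sg*j)) for z in(.006,.25)];print(sg,q)
    if q[0] is not None and q[1] is not None and R is None: R=Rj(sg*j)
env.reach([*c,.25],R);st("above")
env.movel([*c,.10],rate=.2);st()
for n in("side",):
    p,d=viewer.read_camera(n);cv2.imwrite("pics/side7.png",p[:,:,::-1])
E
```

```text
1 [array([ 0.6878,  0.9091, -0.8193,  1.6914,  0.8133,  0.9164,  1.484 ]), array([ 0.7603,  0.6209, -0.9442,  1.5356,  0.5191,  1.2531,  1.6901])]
-1 [array([ 0.4392,  0.7699, -0.4304,  1.7088,  0.4355,  0.7593, -1.3965]), array([ 0.5238,  0.495 , -0.5508,  1.5515,  0.2731,  1.1726, -1.2716])]
above t24.98 [ 0.6337 -0.118   0.2499] F [-0.11 -0.69  0.12] M [ 0.07  -0.164 -0.027] w0.0918
 t25.88 [ 0.6347 -0.1181  0.1014] F [-0.6  -0.14  0.01] M [ 0.091 -0.144  0.01 ] w0.0918
```

View pics/side7.png

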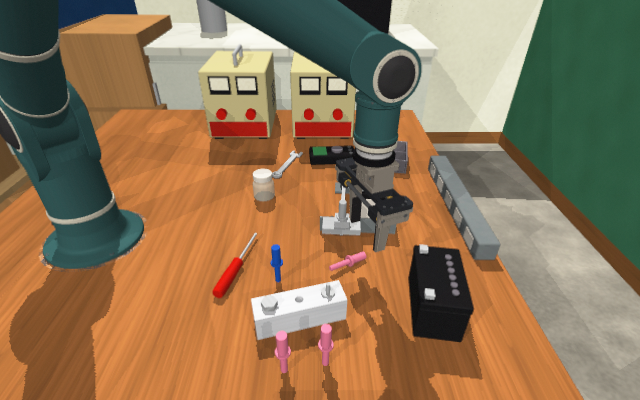

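The gripper hangs beside the pinned knob and clear of battery2. I'll descend with force checks.

```bash
python3 - <<'E'
from g import *
c=np.array([.623,-.0915])-.029*j
for z in (.07,.045,.025,.012,.006):
    env.movel([*c,z],rate=.1); s=st()
    if np.linalg.norm(s["wrist_force"])>4: print("CONTACT");break
else:
    effector.grasp(squeeze=4);st("grip")
for n in("side","top"):
    p,d=viewer.read_camera(n);cv2.imwrite(f"pics/{n}8.png",p[:,:,::-1])
p=cv2.imread("pics/side8.png")[150:300,280:430];cv2.imwrite("pics/c8.png",cv2.resize(p,None,fx=4,fy=4,interpolation=cv2.INTER_CUBIC))
E
```

```text
t26.38 [ 0.6332 -0.1183  0.0691] F [ 0.92 -0.24  0.26] M [ 0.06  -0.099 -0.031] w0.0917
 t26.78 [ 0.6331 -0.1183  0.044 ] F [-0.04  0.43  0.04] M [ 0.063 -0.154 -0.007] w0.0918
 t27.13 [ 0.6331 -0.1184  0.0241] F [-0.43 -0.74  1.  ] M [ 0.097 -0.148 -0.071] w0.0919
 t27.42 [ 0.6331 -0.1184  0.0112] F [-0.43  0.14  0.01] M [ 0.114 -0.084  0.011] w0.0919
 t27.67 [ 0.6335 -0.1184  0.0057] F [-0.72  0.53 -0.81] M [ 0.079 -0.193  0.059] w0.0922
grip t28.77 [ 0.6337 -0.1185  0.006 ] F [0.34 0.38 0.52] M [ 0.088 -0.142 -0.055] w0.0179
```

View pics/c8.png

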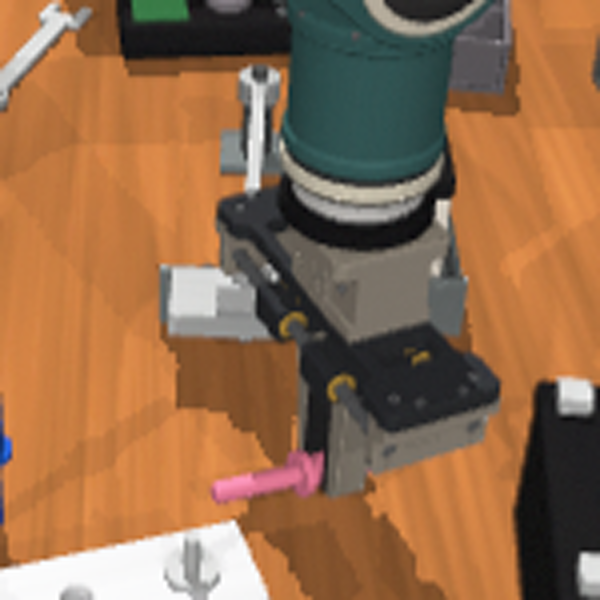

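The decoy's knob is gripped at 17.9 mm. Now I'll swing it upright about its tip.

```bash
python3 - <<'E'
from g import *
effector.grasp(squeeze=3)
s=st();c=s["ee_pos"][:2];L=.075;tip=c-L*a
for th in np.radians([20,40,60,80,90]):
    p=tip+L*np.cos(th)*a; env.movel([*p,.006+L*np.sin(th)],rate=.12); st("%.0f"%np.degrees(th))
for n in("side","top"):
    p,d=viewer.read_camera(n);cv2.imwrite(f"pics/{n}9.png",p[:,:,::-1]);np.savez(f"pics/{n}9.npz",p=p,d=d)
p=cv2.imread("pics/side9.png")[170:320,260:410];cv2.imwrite("pics/c9.png",cv2.resize(p,None,fx=4,fy=4,interpolation=cv2.INTER_CUBIC))
E
```

```text
t29.09 [ 0.6337 -0.1185  0.006 ] F [-1.18  1.48  0.18] M [ 0.096 -0.086 -0.03 ] w0.0177
20 t29.46 [ 0.6301 -0.1206  0.0327] F [ 0.04 -0.11 -1.2 ] M [ 0.156 -0.111 -0.04 ] w0.0180
40 t29.82 [ 0.6176 -0.1254  0.0545] F [ 0.37 -0.26 -1.01] M [ 0.111 -0.104  0.038] w0.0178
60 t30.19 [ 0.599  -0.1327  0.071 ] F [-0.17  0.14 -1.71] M [ 0.077 -0.163 -0.023] w0.0178
80 t30.56 [ 0.5764 -0.1417  0.0798] F [-0.22  0.2  -1.02] M [ 0.107 -0.103  0.024] w0.0181
90 t30.82 [ 0.5641 -0.1464  0.0808] F [-0.75  0.85 -0.49] M [ 0.11  -0.176  0.033] w0.0180
```

View pics/c9.png

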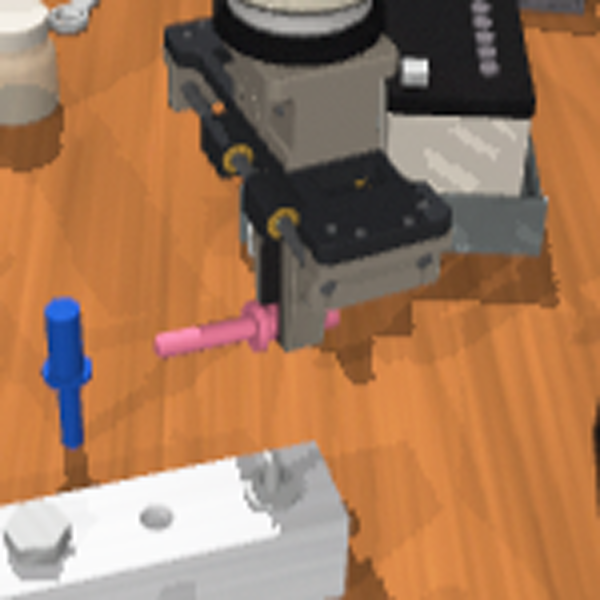

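The decoy stayed horizontal in the grip. Tilting the wrist would set it upright instead, so I'll check reachability over all yaw angles.

```bash
python3 - <<'E'
from g import *
def Rt(psi,phi):
    b=np.array([np.cos(psi),np.sin(psi),0]);z=np.array([0,0,1.])
    x=np.cos(phi)*b+np.sin(phi)*z; y=np.sin(phi)*b-np.cos(phi)*z
    return np.c_[x,y,np.cross(x,y)]
s=env.sense();print(np.abs(s["tcp_rot"]-Rt(np.arctan2(a[1],a[0]),0)).max(), s["joint_positions"])
for zz in (.07,.12,.2,.3):
  for phid in (50,60,70,80,90):
    ok=[]
    for pd in range(-180,180,10):
        psi,phi=np.radians(pd),np.radians(phid)
        for xy in ([.5615,-.156],):
            q=solver.inverse_kinematics([*xy,zz],Rt(psi,phi))
            if q is not None: ok.append(pd)
    print(zz,phid,ok)
E
```

```text
0.0006037363553493792 [ 0.8167  0.7107 -0.8496  1.8272  0.6656  0.9156  1.6093]
0.07 50 [-180, -170, -160, -150, -140, -130, -120, -110, -100, -90, -80, -70, -60, -50, -40, -30, -20, -10, 0, 10, 20, 30, 40, 50, 60, 70, 80, 90, 100, 110, 120, 130, 140, 150, 160, 170]
0.07 60 [-160, -150, -140, -130, -120, -110, -100, -90, -80, -70, -60, -50, -40, 0, 10, 20, 30, 40, 50, 60, 70, 80, 90, 100, 110, 120, 130]
0.07 70 [-140, -130, -120, -110, -100, -90, -80, -70, -60, -50, -40, 10, 20, 30, 40, 50, 60, 70, 80, 90, 100, 110, 120]
0.07 80 [-140, -130, -120, -110, -100, -90, -80, -70, -60, -50, -40, 0, 10, 20, 30, 40, 50, 60, 70, 80, 90, 100, 110]
0.07 90 [-130, -120, -110, -100, -90, -80, -70, -60, -50, -40, -30, -20, -10, 0, 10, 20, 30, 40, 50, 60, 70, 80, 90, 100]
0.12 50 [-170, -160, -150, -140, -130, -120, -110, -100, -90, -80, -70, -60, -50, -40, -30, -20, -10, 0, 10, 20, 30, 40, 50, 60, 70, 80, 90, 100, 110, 120, 130, 140, 150]
0.12 60 [-150, -140, -130, -120, -110, -100, -90, -80, -70, -60, -50, -40, 10, 20, 30, 40, 50, 60, 70, 80, 90, 100, 110, 120]
0.12 70 [-140, -130, -120, -110, -10
[... 758 characters left out ...]
0, 40, 50, 60, 70, 80, 90, 100, 110]
0.2 90 [-130, -120, -110, -100, -90, -80, -70, -60, -50, 10, 20, 30, 40, 50, 60, 70, 80, 90, 100]
0.3 50 [-140, -130, -120, -110, -100, -90, -80, -70, -60, -50, -40, -30, -20, -10, 10, 20, 30, 40, 50, 60, 70, 80, 90, 100, 110, 120]
0.3 60 [-140, -130, -120, -110, -100, -90, -80, -70, -60, -50, -40, -30, -20, -10, 0, 10, 20, 30, 40, 50, 60, 70, 80, 90, 100, 110]
0.3 70 [-130, -120, -110, -100, -90, -80, -70, -60, -50, -40, 10, 20, 30, 40, 50, 60, 70, 80, 90, 100, 110]
0.3 80 [-130, -120, -110, -100, -90, -80, -70, -60, -50, 10, 20, 30, 40, 50, 60, 70, 80, 90, 100]
0.3 90 [-130, -120, -110, -100, -90, -80, -70, -60, -50, 20, 30, 40, 50, 60, 70, 80, 90, 100]
```

Wide tilts are reachable, but a fully horizontal tool would hit its neighbours. So I'll lay the decoy down in open bench, regrasp it leaning back 35°, then turn to +55° so it stands upright at its original spot. IK check first.

```bash
cat >> g.py <<'E'
def Rt(psi,phi):
    psi,phi=np.radians(psi),np.radians(phi)
    b=np.array([np.cos(psi),np.sin(psi),0]);z=np.array([0,0,1.])
    x=np.cos(phi)*b+np.sin(phi)*z; y=np.sin(phi)*b-np.cos(phi)*z
    return np.c_[x,y,np.cross(x,y)]
E
python3 - <<'E'
from g import *
print(env.sense()["joint_positions"])
for psi in (150,165,180,-165,-150):
    q=[solver.inverse_kinematics(p,Rt(psi,f)) for p,f in (([.455,-.035,.2],0),([.455,-.035,.007],0),([.455,-.035,.2],-35),([.455,-.035,.009],-35))]
    print(psi,*q,sep="\n  ")
for psi in range(-20,60,10): print("final",psi,solver.inverse_kinematics([.5615,-.156,.07],Rt(psi,55)),solver.inverse_kinematics([.5615,-.156,.2],Rt(psi,55)))
E
```

```text
[ 0.8167  0.7107 -0.8496  1.8272  0.6656  0.9156  1.6093]
150
  [-1.1179  0.3971  1.3893  2.1264 -0.4712  0.9936 -1.5668]
  [-0.8401  0.8412  1.1066  2.2393 -1.1278  0.8297 -1.0497]
  [ 1.1178  0.1499 -1.4325  2.397   1.2064  0.6193  2.9174]
  None
165
  [-1.1179  0.3971  1.3893  2.1264 -0.4712  0.9936 -1.305 ]
  [-0.8401  0.8412  1.1066  2.2393 -1.1278  0.8297 -0.7879]
  None
  None
180
  [-1.1179  0.3971  1.3893  2.1264 -0.4712  0.9936 -1.0432]
  [-0.8401  0.8412  1.1066  2.2393 -1.1278  0.8297 -0.5261]
  None
  None
-165
  [-1.1179  0.3971  1.3893  2.1264 -0.4712  0.9936 -0.7814]
  [-0.8401  0.8412  1.1066  2.2393 -1.1278  0.8297 -0.2643]
  None
  None
-150
  [ 0.3459  0.1865 -0.3779  2.0529  0.0863  0.9169 -1.1258]
  [ 0.1101  0.507  -0.1262  2.1847  0.139   0.457  -1.1725]
  [ 1.3146  0.1037 -1.0063  2.3633 -0.9066  0.463   0.0558]
  None
final -20 None [ 1.1861  0.5551 -1.2385  2.4312  2.3257  0.8108 -0.6541]
final -10 None [ 1.4161  0.7235 -1.3892  2.4271  2.4208  0.7071 -0.4025]
final 0 [ 1.448   1.2756 -1.2597  2.4116  2.714   0.8135 -0.0304] [ 1.5618  0.8553 -1.4544  2.394   2.4147  0.5364 -0.1141]
final 10 [ 1.5475  1.2873 -1.2689  2.3513  2.6347  0.5458  0.2146] [ 1.6399  0.8901 -1.4356  2.3351  2.3377  0.2979  0.1554]
final 20 [ 1.575   1.2205 -1.2172  2.2717  2.527   0.2596  0.4133] [-0.4254  0.7768  1.3507  2.3635  4.3949  1.4935 -2.3673]
final 30 [ 1.65    1.4012 -1.3464  2.1747  1.5051  0.3313  1.6304] [ 1.6893  1.0342 -1.4379  2.1613  0.6213  0.2661  2.2005]
final 40 [ 1.6276  1.3801 -1.3268  2.0702  0.8763  0.3999  2.339 ] [ 1.6775  1.1814 -1.5021  2.0571  0.5875  0.5023  2.3903]
final 50 [ 1.6084  1.4747 -1.3971  1.9588  0.771   0.6367  2.5647] [ 1.6334  1.2523 -1.52    1.9472  0.5066  0.7017  2.5877]
```

```bash
python3 - <<'E'
from g import *
q0=env.sense()["joint_positions"];print(q0)
H=np.array([.5005,-.246])
for psi in (15.4,195.4):
  b=np.array([np.cos(np.radians(psi)),np.sin(np.radians(psi))])
  for phi in (0,20,30,40,50):
    th=np.radians(phi);p=np.r_[H+.068*np.cos(th)*b,.06+.068*np.sin(th)]
    q=solver.inverse_kinematics(p,Rt(psi,phi));p2=[*H,.125]; q2=solver.inverse_kinematics(p2,Rt(psi,phi))
    print(psi,phi,p,q,q2)
E
```

```text
[ 0.8167  0.7107 -0.8496  1.8272  0.6656  0.9156  1.6093]
15.4 0 [ 0.5661 -0.2279  0.06  ] [ 0.8932  0.7601 -0.7934  1.7693  0.6737  0.9062  1.6406] [ 1.0673  0.6122 -0.8895  1.8636  0.5815  0.9488  1.751 ]
15.4 20 [ 0.5621 -0.229   0.0833] [ 1.1621  0.6897 -0.9185  1.9792  0.6696  0.5024  1.7242] [ 1.3813  0.6024 -1.0533  2.053   0.5529  0.5504  1.8797]
15.4 30 [ 0.5573 -0.2304  0.094 ] [ 1.3123  0.7053 -0.9889  2.0717  0.6852  0.3065  1.7822] [ 1.5407  0.6701 -1.1423  2.1345  0.5939  0.3715  1.9276]
15.4 40 [ 0.5507 -0.2322  0.1037] [ 1.4949  0.8104 -1.1099  2.1501  0.9876  0.1691  1.6069] [ 1.6729  0.7829 -1.2032  2.2028  0.698   0.2114  1.9417]
15.4 50 [ 0.5426 -0.2344  0.1121] [ 1.7016  1.0898 -1.3035  2.2106  1.6744  0.2336  1.1419] [ 1.8146  1.0288 -1.3118  2.2524  1.3272  0.1802  1.4991]
195.4 0 [ 0.4349 -0.2641  0.06  ] [-0.2075  0.6154  0.8863  2.0978 -0.7083  0.7581 -0.1674] [-0.4087  0.6803  1.1184  1.9554 -0.7417  0.9926 -0.2344]
195.4 20 [ 0.4389 -0.263   0.0833] [-0.4111  0.8773  1.112   1.8943 -0.5595  1.1096 -0.3601] [-0.4256  0.8699  1.1127  1.7437 -0.5219  1.2456 -0.4594]
195.4 30 [ 0.4437 -0.2616  0.094 ] [-0.4201  0.967   1.11    1.7813 -0.4583  1.2559 -0.4537] [-0.4192  0.9743  1.1101  1.6372 -0.4489  1.3826 -0.5158]
195.4 40 [ 0.4503 -0.2598  0.1037] [-0.4179  1.0646  1.1079  1.6661 -0.3805  1.4061 -0.5095] [-0.4071  1.0792  1.1077  1.5331 -0.3849  1.5175 -0.549 ]
195.4 50 [ 0.4584 -0.2576  0.1121] [-0.4076  1.1653  1.1058  1.5507 -0.3131  1.554  -0.5391] [-0.3914  1.1825  1.1056  1.4333 -0.3229  1.6472 -0.5641]
```

View pics/side9.png

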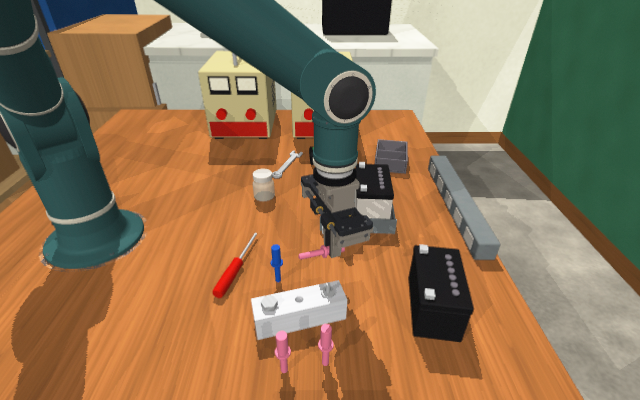

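The φ=30–40° poses are continuous with the present arm posture. Plan: put the tip at about 35° into the rack's empty 15 mm hole, swing the knob over it so the pin turns in the light grip, and let it stand in the hole. Then I'll regrasp it from above and put it back. First I'll measure the tip relative to the TCP.

```bash
python3 - <<'E'
from g import *
s=env.sense();T=s["ee_pos"];R=s["tcp_rot"];print(T,s["t"])
for n in ("side","top"):
    q=np.load(f"pics/{n}9.npz");X=cloud(n,q["d"]);c=q["p"].astype(int)
    pk=(c[...,0]>150)&(c[...,2]-c[...,1]>25)&(c[...,0]-c[...,1]>60)&(np.hypot(X[...,0]-T[0],X[...,1]-T[1])<.1)
    P=(X[pk]-T)@R; P=P[abs(P[:,2])<.03]
    for lo in np.arange(-.09,.05,.01):
        k=(P[:,0]>=lo)&(P[:,0]<lo+.01)
        if k.sum()>1:print(n,"%.2f"%lo,k.sum(),P[k].mean(0),"y",P[k][:,1].min(),P[k][:,1].max())
    print(P[:,0].min(),P[:,0].max())
E
```

```text
[ 0.5646 -0.1459  0.081 ] 30.9167
side -0.07 22 [-0.065  -0.0139 -0.0036] y -0.016551568763538114 -0.011149311037652892
side -0.06 22 [-0.0546 -0.0132 -0.0041] y -0.016601680138295768 -0.009222379801593626
side -0.05 16 [-0.0454 -0.012  -0.0043] y -0.014307668492229742 -0.008056207527829463
side -0.04 18 [-0.035  -0.011  -0.0048] y -0.01370148020929001 -0.008702978429916136
side -0.03 15 [-0.0255 -0.0099 -0.0048] y -0.013185239407583944 -0.00442691741045935
side -0.02 17 [-0.017  -0.0132 -0.0091] y -0.017784825163017937 -0.007931687548179404
-0.06992389882144416 0.019369980563743342
top -0.07 8 [-0.0643 -0.0151  0.003 ] y -0.020373294778865944 -0.007121410196359077
top -0.06 8 [-0.0548 -0.0141  0.0026] y -0.018953922205882906 -0.011908261753632453
top -0.05 2 [-0.0486 -0.016   0.0033] y -0.01643117105404302 -0.015481683963105494
-0.06867700387722742 -0.04722971592006358
```

```bash
python3 - <<'E'
from g import *
print(env.sense()["joint_positions"],env.sense()["t"])
for K in ([.42,.03],[.45,.03],[.45,0.0],[.48,.03]):
  for psi in (0,15,30):
    print(K,psi,*[solver.inverse_kinematics([*K,z],Rt(psi,f)) for z,f in ((.10,0),(.007,0),(.06,-50),(.010,-50))],sep="\n   ")
for psi in (0,10,20,30,40):
  for f in (40,45): print("fin",psi,f,solver.inverse_kinematics([.5615,-.156,.15],Rt(psi,f)),solver.inverse_kinematics([.5615,-.156,.07],Rt(psi,f)))
E
```

```text
[ 0.8167  0.7107 -0.8496  1.8272  0.6656  0.9156  1.6093] 30.9167
[0.42, 0.03]
   0
   [ 0.6342  0.4327 -0.9128  2.1891  0.5115  0.7448  0.9481]
   [ 0.4436  0.5895 -0.7     2.2354  0.7402  0.5598  0.7449]
   [ 0.3464  0.9785 -0.6594  1.6199  0.2899  1.5796  1.1155]
   [ 0.3277  1.0506 -0.6283  1.6093  0.3214  1.5196  1.1174]
[0.42, 0.03]
   15
   [ 0.675   0.457  -0.9666  2.1873  0.5539  0.7621  1.1718]
   [ 0.483   0.6093 -0.7492  2.2333  0.7865  0.583   0.9673]
   [ 0.2534  0.9782 -0.6655  1.6264  0.4081  1.6264  1.22  ]
   [ 0.2324  1.0492 -0.6307  1.616   0.4378  1.5655  1.2169]
[0.42, 0.03]
   30
   [ 0.7136  0.4839 -1.0194  2.1856  0.5973  0.7817  1.3946]
   [ 0.5219  0.6312 -0.7985  2.2313  0.8322  0.6086  1.1909]
   [ 0.1668  0.9664 -0.6714  1.6621  0.5278  1.6448  1.3244]
   [ 0.1438  1.0378 -0.6336  1.6517  0.5573  1.5832  1.314 ]
[0.45, 0.03]
   0
   [ 0.5998  0.4749 -0.883   2.1246  0.5294  0.7747  0.9496]
   [ 0.4401  0.6228 -0.6981  2.168   0.7284  0.5983  0.7776]
   [ 0.3259  1.0085 -0.6504  1.5363  0.2949  1.6274  1.1275]
   [ 0.3081  1.0775 -0.6201  1.5257  0.3227  
[... 2672 characters left out ...]
744  1.8302] [ 1.4824  1.1316 -1.3294  2.202   1.701   0.4783  1.0355]
fin 20 45 [ 1.548   0.8815 -1.3273  2.2152  1.3522  0.236   1.2472] [ 1.404   0.9238 -1.0867  2.236   2.3399  0.15    0.3373]
fin 30 40 [ 1.4988  0.8336 -1.2756  2.1089  0.6052  0.348   2.0865] [ 1.3841  0.905  -1.0882  2.1356  0.784   0.1936  1.9919]
fin 30 45 [ 1.554   0.9121 -1.3042  2.1363  0.6565  0.289   2.1001] [ 1.5107  1.1052 -1.2347  2.1527  1.2503  0.2708  1.6607]
fin 40 40 [ 1.514   0.9483 -1.3315  2.0288  0.5647  0.5175  2.3087] [ 1.4509  1.0538 -1.2087  2.0523  0.745   0.4091  2.2369]
fin 40 45 [ 1.5683  1.0456 -1.3728  2.0468  0.6121  0.4898  2.3228] [ 1.5126  1.147  -1.2457  2.063   0.7753  0.3883  2.2782]
```

I've worked out a cleaner regrasp: lay the decoy at (.42,.03) with yaw 30°, regrasp it at −50°, then go to +46°. All of these poses solve with continuous joints.

```bash
python3 - <<'E'
from g import *
K=np.array([.42,.03]);b=np.array([np.cos(np.pi/6),.5])
s=env.sense();
env.movel([*s["ee_pos"][:2],.20],rate=.3)
env.reach([*K,.20],Rt(30,0));st("hi")
env.movel([*K,.03],rate=.25)
z,c=down(K,.03,.007,step=.008,lim=3,rate=.1);st(f"{z} {c}")
effector.release()
env.movel([*K,.06],rate=.25);st("rel")
T=np.r_[K-.004*b,.0105]; R=Rt(30,-50)
env.reach(T-.06*R[:,1],R);s=st("tilt")
p,d=viewer.read_camera("side");cv2.imwrite("pics/side10.png",p[:,:,::-1])
E
```

```text
hi t32.38 [0.421 0.029 0.2  ] F [-0.37 -0.49 -0.98] M [ 0.123 -0.2    0.045] w0.0177
0.007 False t33.96 [0.4198 0.03   0.007 ] F [-0.63 -0.26 -0.4 ] M [ 0.113 -0.12  -0.002] w0.0180
rel t35.48 [0.4207 0.0296 0.0607] F [-0.41 -0.41 -0.24] M [ 0.047 -0.086  0.038] w0.0918
tilt t36.42 [0.4556 0.0506 0.0484] F [0.23 0.26 0.08] M [ 0.471 -0.705  0.031] w0.0919
```

View pics/side10.png

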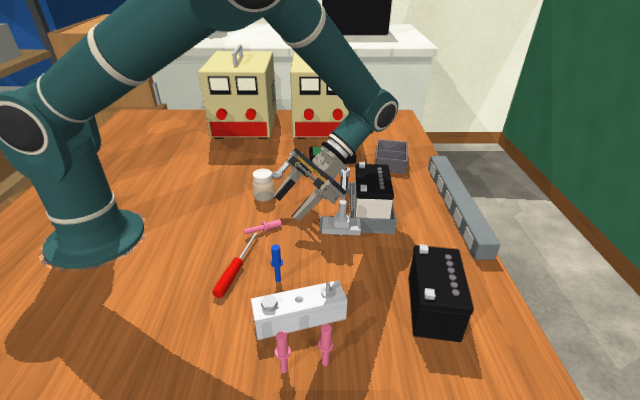

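The decoy lies at (245,232)–(280,223), near the screwdriver's blade tip at (256,234). I'll check its pose before gripping.

```bash
python3 - <<'E'
from g import *
p=cv2.imread("pics/side10.png");cv2.imwrite("pics/c10.png",cv2.resize(p[190:260,220:360],None,fx=5,fy=5,interpolation=cv2.INTER_CUBIC))
c=p[:,:,::-1].astype(int);pk=(c[...,0]>150)&(c[...,2]-c[...,1]>25)&(c[...,0]-c[...,1]>60);pk[245:]=0
v,u=np.nonzero(pk);ok=(u<300)&(v>200);u,v=u[ok],v[ok]
P=np.array([atz("side",x,y,.012)[:2] for x,y in zip(u,v)])
m=P.mean(0);w=np.linalg.svd(P-m,full_matrices=False)[2][0];t=(P-m)@w;print(m,w,m+w*t.min(),m+w*t.max())
print(proj("side",[.42,.03,.009]))
E
```

```text
[0.4066 0.0251] [-0.9086 -0.4176] [0.4437 0.0421] [0.3597 0.0035]
[270.3766 225.164 ]
```

View pics/c10.png

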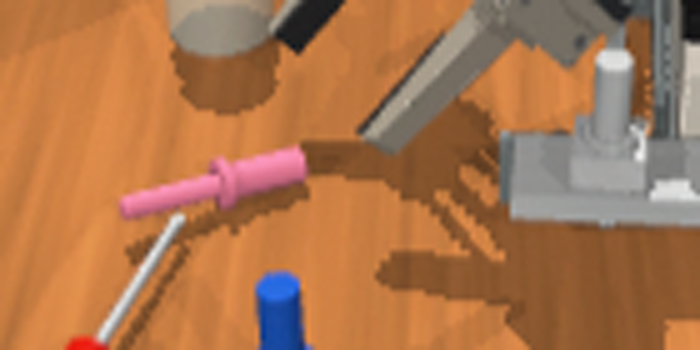

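The decoy's pose is as expected and clear of the screwdriver. I'll regrip, lift, and turn it upright above its old spot.

```bash
python3 - <<'E'
from g import *
K=np.array([.42,.03]);b=np.array([np.cos(np.pi/6),.5])
T=np.r_[K-.004*b,.0105]; R=Rt(30,-50)
env.movel(T-.02*R[:,1],rate=.15);s=st()
if np.linalg.norm(s["wrist_force"])<4:
    env.movel(T,rate=.08);s=st("at")
    if s["wrist_force"][2]<5:
        effector.grasp(squeeze=12);st("grip")
        q=solver.inverse_kinematics([.5615,-.156,.22],Rt(40,45.7));print(q)
        env.movel([*T[:2],.20],rate=.3)
        env.reach([.5615,-.156,.22],Rt(40,45.7));st("tgt")
        for n in("side","top"):
            p,d=viewer.read_camera(n);cv2.imwrite(f"pics/{n}11.png",p[:,:,::-1]);np.savez(f"pics/{n}11.npz",p=p,d=d)
E
```

```text
t36.88 [0.4301 0.0348 0.0241] F [0.41 0.43 0.08] M [ 0.459 -0.769 -0.005] w0.0917
at t37.28 [0.4163 0.0278 0.0104] F [-0.85  0.61  0.67] M [ 0.417 -0.754 -0.006] w0.0920
grip t38.39 [0.4165 0.028  0.0105] F [ 0.02 -0.48  0.31] M [ 0.407 -0.718 -0.034] w0.0177
[ 1.5605  0.7478 -1.2712  2.0144 -0.0557  0.5209  2.8282]
tgt t40.67 [ 0.5613 -0.1547  0.2195] F [ 0.8  -0.15 -1.55] M [-0.513  0.508  0.019] w0.0173
```

```bash
python3 - <<'E'
from g import *
from scipy.optimize import least_squares
s=env.sense();T=s["ee_pos"];print(T,s["t"])
q=np.load("pics/side11.npz");X=cloud("side",q["d"]);c=q["p"].astype(int)
pk=(c[...,0]>150)&(c[...,2]-c[...,1]>25)&(c[...,0]-c[...,1]>60)&(np.linalg.norm(X-T,axis=-1)<.12)
P=X[pk];print(len(P),P.min(0),P.max(0))
S=P[(P[:,2]<P[:,2].min()+.043)];z0=S[:,2].mean()
f=lambda c:np.hypot(S[:,0]-c[0]-c[2]*(S[:,2]-z0),S[:,1]-c[1]-c[3]*(S[:,2]-z0))-.006
r=least_squares(f,[*S[:,:2].mean(0)+[0,.005],0,0],loss="soft_l1",f_scale=.002).x
print(r,z0,"tilt deg",np.degrees(r[2:]),"tip",r[:2]+r[2:]*(P[:,2].min()-z0))
E
```

```text
[ 0.5617 -0.1543  0.2198] 40.775
25 [ 0.5575 -0.1617  0.1559] [ 0.5633 -0.1586  0.1733]
[ 0.5608 -0.1545 -0.06   -0.0179] 0.16292720946287276 tilt deg [-3.4376 -1.0262] tip [ 0.5612 -0.1544]
```

View pics/side11.png

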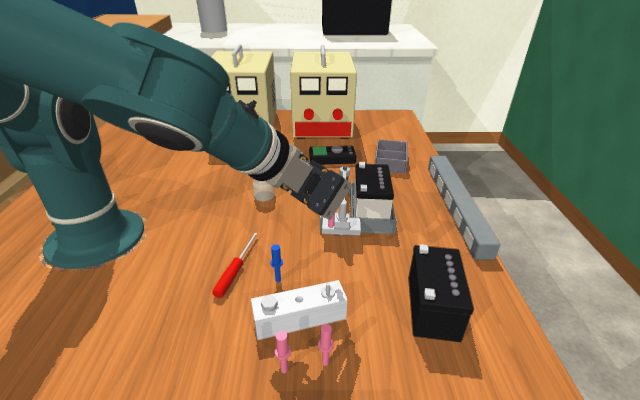

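```bash
python3 - <<'E'
from g import *
p=cv2.imread("pics/side11.png");cv2.imwrite("pics/c11.png",cv2.resize(p[170:250,300:380],None,fx=7,fy=7,interpolation=cv2.INTER_CUBIC))
for z in (.155,.20): print((proj("side",[.5613,-.1547,z])-[300,170])*7)
for n in ("side0",): 
    r=tip_of("side","pin")
a=cv2.imread("pics/side0.png")[:,:,::-1].astype(int)
pk=(a[...,0]>150)&(a[...,2]-a[...,1]>25)&(a[...,0]-a[...,1]>60);pk[:,:300]=0;pk[290:]=0;pk[:240]=0
v,u=np.nonzero(pk);print("orig pink",u.min(),u.max(),v.min(),v.max(), u[v>272].mean(), u[v<262].mean())
X=cloud("side",np.load("pics/side0.npz")["d"]);P=X[pk];k=(P[:,2]>.0);print(P.min(0),P.max(0),np.median(P[P[:,2]<.045],0),np.median(P[P[:,2]>.06],0))
X=cloud("top",np.load("pics/top0.npz")["d"]);a=np.load("pics/top0.npz")["p"].astype(int)
pk=(a[...,0]>150)&(a[...,2]-a[...,1]>25)&(a[...,0]-a[...,1]>60);pk[:,400:]=0;P=X[pk];P=P[P[:,2]>.085];print("top",len(P),P.mean(0))
E
```

```text
[215.6672 382.7659]
[219.7298 246.4903]
orig pink 324 335 247 279 328.6666666666667 329.5833333333333
[ 0.5497 -0.168   0.0155] [ 0.5722 -0.1498  0.0977] [ 0.5603 -0.1603  0.029 ] [ 0.5594 -0.1591  0.0944]
top 27 [ 0.5555 -0.1519  0.0941]
```

View pics/c11.png

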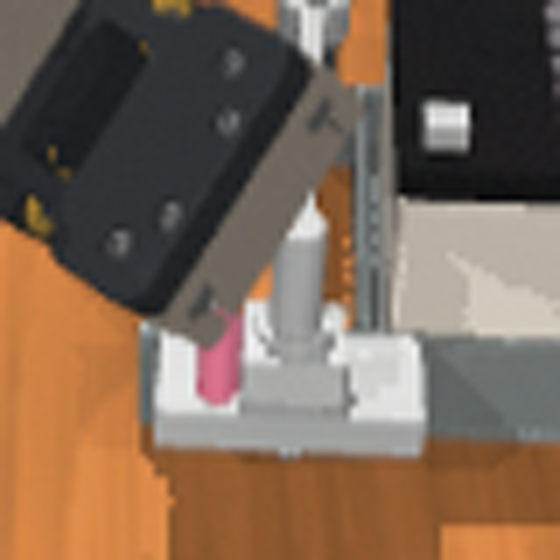

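The shank, at crop (217,395)→(225,330), leans roughly 3–5° towards +x. I'll add 3° of tilt, lower to just above the bench and re-check.

```bash
python3 - <<'E'
from g import *
t=np.array([.5607,-.1553])
env.movel([*t,.12],frame=Rt(40,48.7),rate=.2);s=st()
env.movel([*t,.074],rate=.12);s=st()
for n in("side","top"):
    p,d=viewer.read_camera(n);cv2.imwrite(f"pics/{n}12.png",p[:,:,::-1]);np.savez(f"pics/{n}12.npz",p=p,d=d)
p=cv2.imread("pics/side12.png");cv2.imwrite("pics/c12.png",cv2.resize(p[210:310,270:370],None,fx=6,fy=6,interpolation=cv2.INTER_CUBIC))
for z in (.01,.05): print((proj("side",[*t,z])-[270,210])*6)
E
```

```text
t41.48 [ 0.5615 -0.1548  0.121 ] F [0.33 0.02 0.31] M [-0.48   0.525 -0.072] w0.0175
 t42.01 [ 0.5611 -0.1552  0.0746] F [ 0.35 -0.42 -0.51] M [-0.426  0.624  0.03 ] w0.0172
[353.5643 414.2021]
[355.9664 331.5253]
```

View pics/c12.png

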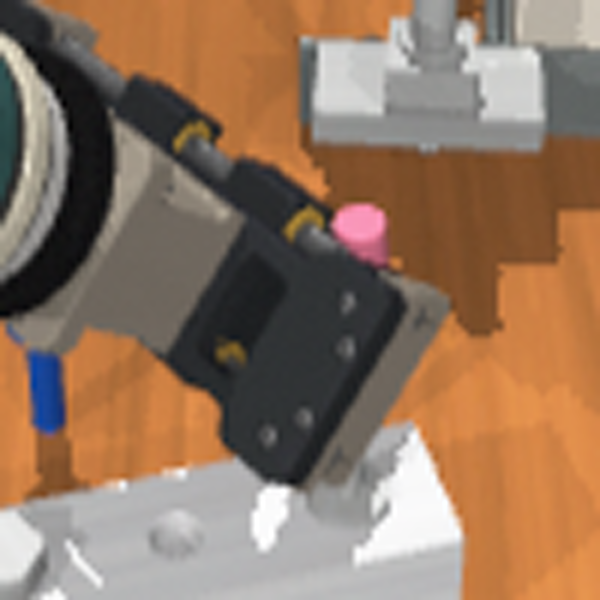

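View pics/top12.png

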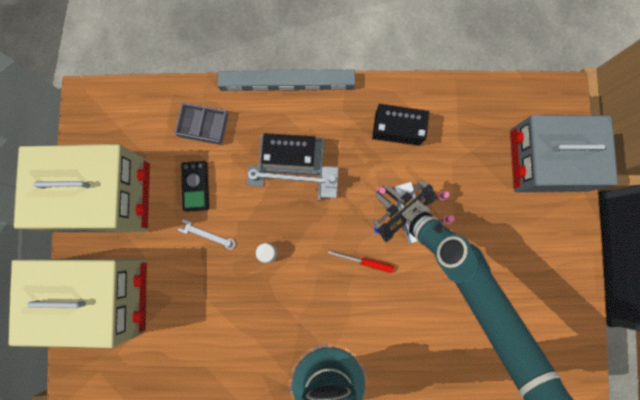

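```bash
python3 - <<'E'
from g import *
t=[.5611,-.1552]
for dz in (.100,.105,.110): print(dz,(proj("side",[*t,dz])-[270,210])*6)
for n in ("side","top"):
    q=np.load(f"pics/{n}12.npz");X=cloud(n,q["d"]);c=q["p"].astype(int)
    pk=(c[...,0]>150)&(c[...,2]-c[...,1]>25)&(c[...,0]-c[...,1]>60)&(np.hypot(X[...,0]-.561,X[...,1]+.155)<.04)
    P=X[pk];m=P[:,2]>P[:,2].max()-.008
    v,u=np.nonzero(pk);print(n,len(P),P.max(0),P[m].mean(0),"px",u.mean(),v.mean())
    q=np.load(f"pics/{n}0.npz");X=cloud(n,q["d"]);c=q["p"].astype(int)
    pk=(c[...,0]>150)&(c[...,2]-c[...,1]>25)&(c[...,0]-c[...,1]>60)&(np.hypot(X[...,0]-.561,X[...,1]+.155)<.04)
    P=X[pk];m=P[:,2]>P[:,2].max()-.008;print("  orig",P.max(0),P[m].mean(0))
E
```

```text
0.1 [360.3869 220.8406]
0.105 [360.727  209.3249]
0.11 [361.0699 197.7198]
side 40 [ 0.5668 -0.1489  0.1037] [ 0.5601 -0.1582  0.1022] px 329.625 246.975
  orig [ 0.5722 -0.1498  0.0977] [ 0.5601 -0.1568  0.0947]
top 24 [ 0.5625 -0.1468  0.1067] [ 0.5558 -0.1539  0.1024] px 381.6666666666667 190.04166666666666
  orig [ 0.5632 -0.1448  0.1021] [ 0.5536 -0.1515  0.0965]
```

The knob top is within about 2 mm of its original upright position in both views, so the decoy is vertical. I'll lower it to light contact, release and retreat.

```bash
python3 - <<'E'
from g import *
t=np.array([.5607,-.1543]); 
env.movel([*t,.070],rate=.06)
z=.070
while z>.060:
    z-=.0015; env.movel([*t,z],rate=.05); f=env.sense()["wrist_force"]
    if f[2]>2.5: break
s=st(z)
effector.release();st("rel")
R=s["tcp_rot"]; p=s["ee_pos"]-.13*R[:,1]
env.movel(p,rate=.15);st("back")
for n in("side","top"):
    q,d=viewer.read_camera(n);cv2.imwrite(f"pics/{n}13.png",q[:,:,::-1]);np.savez(f"pics/{n}13.npz",p=q,d=d)
E
```

```text
0.0655 t43.11 [ 0.5616 -0.154   0.0667] F [-0.73  0.72  5.31] M [ 0.229 -0.093  0.101] w0.0173
rel t44.27 [ 0.5607 -0.1543  0.0655] F [ 0.15 -0.04  0.3 ] M [-0.342  0.417 -0.02 ] w0.0921
back t45.28 [ 0.4865 -0.2161  0.152 ] F [ 0.01 -0.52  0.75] M [-0.419  0.443  0.003] w0.0917
```

View pics/side13.png

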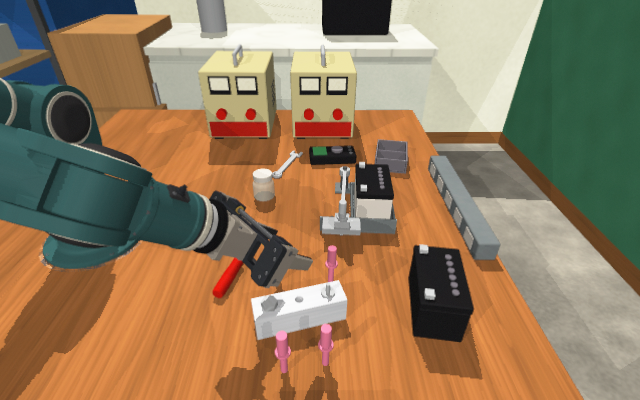

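The pink decoy stands again at (331,262). I'll raise the arm, move it away and do the final check.

```bash
python3 - <<'E'
from g import *
p=env.sense()["ee_pos"]
env.movel([p[0],p[1],.27],rate=.2);st()
env.reach([.40,-.10,.36],Rt(15,10));st("away")
for n in("side","top"):
    q,d=viewer.read_camera(n);cv2.imwrite(f"pics/{n}14.png",q[:,:,::-1]);np.savez(f"pics/{n}14.npz",p=q,d=d)
    X=cloud(n,d);m=(np.hypot(X[...,0]-.593,X[...,1]+.0142)<.02)&(X[...,2]>.1)
    print(n,"knob top",m.sum(),X[m].mean(0) if m.any() else "", "median z",np.median(X[m][:,2]) if m.any() else "")
p=cv2.imread("pics/side14.png");cv2.imwrite("pics/c14.png",cv2.resize(p[160:380,220:400],None,fx=2.7,fy=2.7,interpolation=cv2.INTER_CUBIC))
E
```

```text
t46.12 [ 0.4861 -0.2156  0.2687] F [ 0.66 -0.31 -1.11] M [-0.38   0.456  0.023] w0.0919
away t47.37 [ 0.3995 -0.1006  0.3592] F [ 0.34 -0.13 -0.  ] M [ 0.038 -0.03   0.025] w0.0920
side knob top 61 [ 0.594  -0.0182  0.1082] median z 0.11025306014995628
top knob top 34 [ 0.5886 -0.0124  0.1105] median z 0.11063889644134339
```

View pics/c14.png

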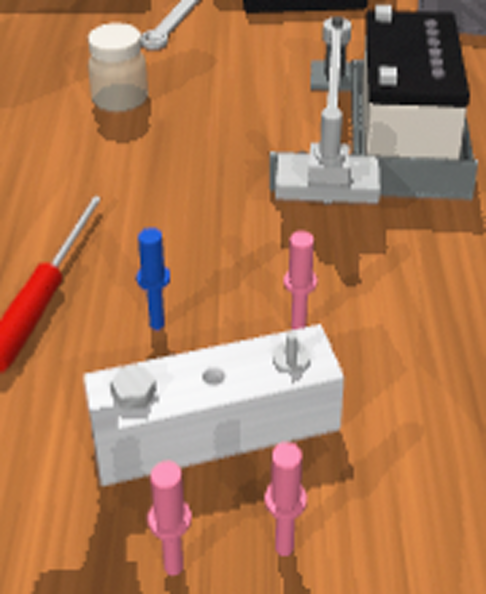

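View pics/top14.png

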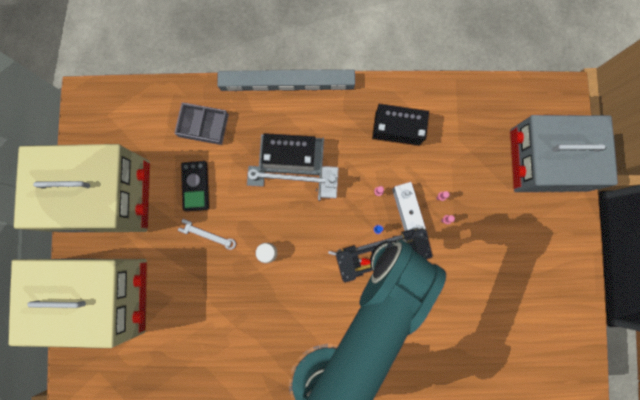

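The hinge pin stands in the closed bar with its knob top at z≈.110–.112 (expected .112) and its collar flat on the knuckle. All decoys are upright and everything else is in place. I'm handing in at t≈47.5 s.

```bash
python3 -c "
from station import workorder
print(workorder.finish_job())"
```

```text
the job is handed in; nothing more can be done
None
```

The battery is locked in: the bar is shut over the lug and the steel hinge pin is through both holes with its collar on the bar. I handed in at about 47.5 s, within the 61 s limit.

- **Pin and fit:** I took the steel pin with the tall knob from the rack's middle hole. It went into the bar's eye without force. With the pin in the eye I moved the bar the last 1.9 mm, and the pin then dropped through the lug hole. The first contact, about 5.5 N, came at collar height.
- **Last checks:** The knob top stands at about 0.110–0.111 m in both cameras, against 0.112 m when fully home. The arm was clear of everything. The battery and the other bench items looked unmoved in the pictures, apart from the decoy below.
- **What went wrong:** While carrying the pin too low I knocked over one pink decoy near the rack. I stood it back up, and it was within about 2 mm of its old spot by the knob position just before release. The last picture shows it upright, but it was disturbed along the way.
- **Camera disagreement:** The two cameras differed by about 4 mm in x. I corrected for this using the arm's own position when it gripped the bar's knuckle.

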